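Load and lock the parts-wash canister

ROBOT

A 6-joint arm with a two-finger parallel gripper is mounted at the origin on the work surface. World frame = base frame: x ahead of the robot, y to its left, z up, the work surface at z = 0. Lengths are in m, angles in rad, forces in N, time in s.
With the tool pointing down it reaches from about 0.3 to 0.875 m from the base axis. Payload 6.4 kg.
Tool frame: the origin (TCP) lies at the very end of the fingers, on their centre line; the grasp point (between the pads) lies 19 mm behind it; z points along the fingers, y is the direction in which the jaws open and shut (so a half turn about z gives the same grasp; the last joint's range is limited). The gripper opens to 85 mm and grips with 20 to 120 N. Pads are 22 mm wide; open, the fingers measure 114 mm over their backs; the gripper's body (76 mm by 85 mm) begins 54 mm behind the grasp point. The pads swing forward as they close: fully open they stand 13 mm farther back than shut.
Start: joints at [-1.328, 0.181, 1.607, -0, 1.354, -0.206], TCP at [0.25, -0.518, 0.231] pointing down, gripper open.
Joint ranges: [-2.99, 2.99], [-0.89, 2.07], [0.3, 2.58], [-1.14, 4.28], [0, 2.63], [-3.12, 3.12]. Speed limits (rad/s): [2.57, 2.57, 3.01, 3.14, 3.14, 3.14].

INTERFACE

Orientations are given as a unit quaternion [w, x, y, z].
In Python, from bench import telemetry, imaging, ctrl gives the robot as it stands.
- The arm moves only by the shell command python3 -m pendant 'ROWS' [OPENING]. ROWS is JSON, a list that holds one entry, the list of rows, each a list of 6 numbers: the shift along the tool's x, y, z in units of 200 mm (1.0 is 200 mm), then the turn, a rotation vector about the tool's x, y, z in units of pi rad (1.0 is pi rad). In form: [[[tx, ty, tz, rx, ry, rz], ...]]. A call has 1 to 12 rows; each row shifts and turns the pose as measured when the row begins, along the tool's axes as they then stand; what a row does not reach is not made up. A row lasts 1/8 s, in which the tool goes at most 62.5 mm and 10.7 degrees, less where a joint would pass 70% of its speed; a pose out of reach is approached as far as the arm can. A call with a number of a shift or a turn outside -1 to 1 is refused whole. A call with a gripper value outside its range is refused whole. OPENING is the closure, from 0 (fully open) to 1 (shut), set as the call begins (- or left out, the last holds). The fingers move at their own pace and stop on an object; the grip force is fixed at half the most. Time passes only in rows, so rows that do not move let the fingers close. It gives the time, the measured TCP pose, the force and the opening at its end, in the units of the state.
- telemetry.get_obs(): the state, without advancing time (a new reading comes with each control period).
- imaging.camera(name): name is "side" or "top"; returns a dict with "pixels" (384x512x3 uint8, blue, green, red), "vfov" (degrees; the focal length in pixels is half the picture's height over the tangent of half this angle, whatever the lens; pixels are square), "cx", "cy" (the principal point, pixels), "R" (3x3) and "t" (3): a world point X has camera coordinates R X + t. Camera axes: x right, y down, z forward; pixel columns grow to the right and rows downward; lengths in m; the calibration is good to about 2 mm. A picture is of the moment at which its call begins. There is no depth.
- ctrl.hand_in(): hands the job in, once; it reports no verdict.
The state is a dict: "time_s": time; "q": joint angles; "dq": joint speeds; "joint_efforts": joint torques, N m; "eef_pos": TCP position; "eef_rot": TCP orientation; "wrist_force": force on the tool from outside, world axes, zero at the start; "torque": the same for the moment, N m; "opening": opening from 0.0 (shut) to 1.0 (fully open).
Only numpy, scipy, OpenCV 4.12 (cv2) and the standard library are available. Lean on these libraries where they do the work, as an engineer would, in place of code of your own. Each camera call takes 0.05 s, during which the arm holds its last target.

TASK

Clear the oil bottle out of the black wash canister and stand it upright on the green round mat, then put every aluminium linkage arm on the bench into the canister. Set the blue lid down on the rim with its yellow key clearly to one side of the notch, turn it on the rim until the key drops into the notch and the lid sits fully home, then push the red-handled pin down through the lid's ear and the flange below until its collar rests on the ear. Never lay the bottle over, and leave the other things on the bench where they are.

Things in the scene. Friction and masses are not known exactly. Their poses are not given: they have to be found in the camera images.
- canister: Black round open canister fixed to the bench: 150 mm outside, 130 mm bore, 110 mm high, inner floor at 6 mm. Origin: centre of its underside, z up. Its +x axis points to the rim notch and to the aluminium flange (8 mm plate, 34 mm wide, reaching to 112 mm from the axis, top at 98 mm).
- notch (a point): Middle of the rim notch, at the height of the rim (110 mm), 70 mm from the canister's axis. The notch is about 20 mm wide, 12 mm deep, cut right through the wall.
- flange_hole (a point): Mouth (top) of the upright 15 mm through hole in the canister's flange, 95 mm from its axis, at 98 mm height; right under the lid's ear hole when the lid is seated; free space below.
- lid: Blue lid, 0.22 to 0.35 kg; disc 154 mm across, from 15 to 23 mm above its origin. Origin: centre of the underside of its spigot (126 mm across, 15 mm deep, lower 6 mm tapered), on which it lies on the bench at the start. Rib handle on top along its x axis: 70 mm long, 18 mm wide, from 23 to 63 mm above the origin. +x points to the ear (34 mm wide, reaching to 112 mm) and the key below it.
- lid_key (a point): Middle of the underside of the yellow key, a block 17 mm wide hanging 8 mm below the lid's disc, 62 to 78 mm from its axis. Lid seated: its origin is 95 mm above the canister's; riding level on the key outside the notch: 103 mm (let go there it leans, centre near 99 mm). The spigot centres it in both cases.
- lid_hole (a point): Mouth (top) of the 16 mm through hole in the lid's ear, 95 mm from the lid's axis, 23 mm above its origin.
- pin: Locking pin standing tip-down in a grey block: steel shaft 10 mm thick and 60 mm long with a 10 mm tapered tip, steel collar 26 mm wide from 60 to 65 mm, red round handle 22 mm wide from 65 to 103 mm above the tip. Origin at the tip, z up along the pin. Lies 35 mm deep in the block's hole: lift it 40 mm to clear. Fully in, its tip is 58 mm above the canister's origin.
- mat: Green round mat fixed on the bench, 110 mm across, 6 mm thick, origin at the centre of its underside.
- bottle: Grey closed oil bottle with an orange band, standing upright inside the canister at the start: body 58 mm across up to 105 mm, shoulder and neck, black round cap 34 mm across from 134 to 170 mm above its origin (centre of its underside). 0.17 to 0.35 kg.
- link0: Aluminium linkage arm (dog-bone) lying on the bench, 80 mm long along its x axis, straight waist 18 mm wide and 18 mm thick over the middle 28 mm, round 26 mm ends 20 mm thick. Origin at the centre of its underside. May be absent (None).
- link1: Aluminium linkage arm (dog-bone) lying on the bench, 80 mm long along its x axis, straight waist 18 mm wide and 18 mm thick over the middle 28 mm, round 26 mm ends 20 mm thick. Origin at the centre of its underside. May be absent (None).
- link2: Aluminium linkage arm (dog-bone) lying on the bench, 80 mm long along its x axis, straight waist 18 mm wide and 18 mm thick over the middle 28 mm, round 26 mm ends 20 mm thick. Origin at the centre of its underside. May be absent (None).
- link3: Aluminium linkage arm (dog-bone) lying on the bench, 80 mm long along its x axis, straight waist 18 mm wide and 18 mm thick over the middle 28 mm, round 26 mm ends 20 mm thick. Origin at the centre of its underside. May be absent (None).
- jar: Bystander: yellow jar, 60 mm across, 65 mm high.
- screwdriver: Bystander: screwdriver, 160 mm, lying.
- brush: Bystander: brush, 200 mm, lying.
- mug: Bystander: white mug, 80 mm across, 90 mm high.
- hammer: Bystander: hammer, 240 mm, lying.
- collar: Bystander: dark steel collar, 56 mm across, 22 mm high.

How it is judged:
By the outcome, as a careful person would: the job done as asked, in the order asked, and still so for the second after the job is handed in, with the robot touching nothing.
Of link0, link1, link2, link3 only 2 to 4 are there at a start; the rules pass over those that are not, and their reading is None.
At some moment in a run one of link0, link1, link2, link3 may be knocked a few centimetres aside while the robot is not near it.
It also fails if it takes over 210 s, if anything falls off the work surface, if the arm or the gripper's body presses on something with over 40 N, if the wrist force passes 120 N, or if a joint passes its speed limit or range.

## Working session

There is one attempt and no reset: what is moved stays moved. The work goes in short steps, Python scripts to look and compute and a shell command to move; the robot and the scene stay as the last step left them, time stands still between calls to the robot, and variables do not carry over. Pictures are saved under pics/ and viewed, and the job is handed in when it is done.

```bash
ls; mkdir -p pics; python3 - <<'E'
from bench import telemetry, imaging, ctrl
import cv2
print(telemetry.get_obs())
for n in ("side","top"):
    c=imaging.camera(n); cv2.imwrite(f"pics/{n}0.png",c["pixels"]); print(n,c["vfov"],c["cx"],c["cy"],c["R"],c["t"])
E
```

```text
pics
{'time_s': 0.0, 'q': array([-1.32829453e+00,  1.81585667e-01,  1.60799120e+00, -1.70247743e-05,
        1.35380275e+00, -2.06276750e-01]), 'dq': array([-0.0002859 ,  0.00148844, -0.00069372, -0.0005988 ,  0.00106854,
       -0.00159617]), 'joint_efforts': array([-1.17136537e-04, -4.44867933e+01, -3.51332724e+01, -2.79846890e-04,
        9.21623869e-03,  2.71312274e-06]), 'eef_pos': array([ 0.24936065, -0.51750596,  0.23036719]), 'eef_rot': array([-8.93180539e-04,  9.74929384e-01,  2.22512691e-01, -2.44920078e-05]), 'wrist_force': array([ 0.07336136, -0.24102925, -0.81452188]), 'torque': array([ 0.00182306,  0.04520445, -0.01622959]), 'opening': 1.0003852152540875}
side 56.29375129202906 248.95461938227248 195.14301761228054 [[ 0.96951759 -0.24442598  0.01707568]
 [-0.16240537 -0.69323627 -0.70217374]
 [ 0.18346699  0.67799661 -0.71180085]] [-0.56328698  0.14156247  1.13953362]
top 56.09093809448059 256.0269182403417 187.9203775022965 [[-0.02036132 -0.99967081 -0.01561057]
 [-0.98365169  0.02282446 -0.17862922]
 [ 0.17892672  0.01171824 -0.98379262]] [0.0115119  0.5764654  1.04944021]
```

View pics/side0.png

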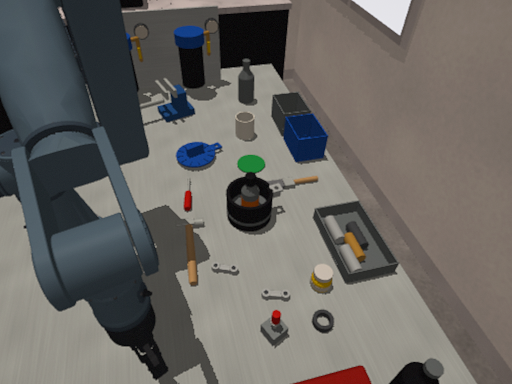

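View pics/top0.png

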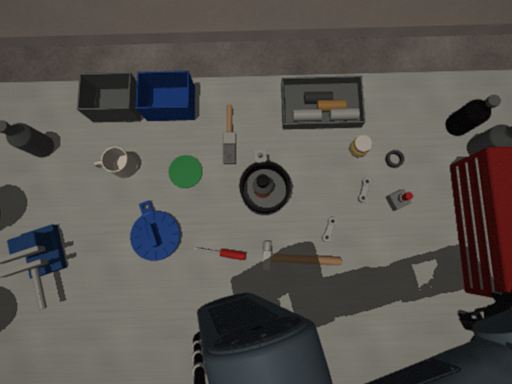

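```bash
cat > h.py <<'E'
import numpy as np, cv2, sys
from bench import telemetry, imaging, ctrl
from scipy.spatial.transform import Rotation as Rn
def cam(n):
    c=imaging.camera(n); c["f"]=c["pixels"].shape[0]/2/np.tan(np.radians(c["vfov"])/2); c["R"]=np.array(c["R"]);c["t"]=np.array(c["t"]); return c
def ray(c,u,v):
    d=c["R"].T@np.array([(u-c["cx"])/c["f"],(v-c["cy"])/c["f"],1.]); return -c["R"].T@c["t"], d/np.linalg.norm(d)
def onz(c,u,v,z):
    o,d=ray(c,u,v); return o+d*(z-o[2])/d[2]
def tri(c1,p1,c2,p2):
    o1,d1=ray(c1,*p1);o2,d2=ray(c2,*p2)
    s=np.linalg.lstsq(np.c_[d1,-d2],o2-o1,rcond=None)[0]; a=o1+s[0]*d1;b=o2+s[1]*d2
    return (a+b)/2,np.linalg.norm(a-b)
def proj(c,X):
    p=c["R"]@np.asarray(X,float)+c["t"]; return c["cx"]+c["f"]*p[0]/p[2],c["cy"]+c["f"]*p[1]/p[2]
def crop(c,u0,v0,u1,v1,name,k=None):
    im=c["pixels"][v0:v1,u0:u1]; k=k or min(800/im.shape[1],600/im.shape[0])
    cv2.imwrite("pics/"+name,cv2.resize(im,None,fx=k,fy=k,interpolation=cv2.INTER_CUBIC))
def blobs(m,amin=5):
    n,l,s,ce=cv2.connectedComponentsWithStats(m.astype(np.uint8)); return [(ce[i].round(2),s[i]) for i in range(1,n) if s[i][4]>=amin],l
def hsv(c): return cv2.cvtColor(c["pixels"],cv2.COLOR_BGR2HSV)
def st():
    o=telemetry.get_obs(); w,x,y,z=o["eef_rot"]; R=Rn.from_quat([x,y,z,w]).as_matrix()
    return o,np.array(o["eef_pos"]),R
def goto(X,jaw=None,down=True):
    """print shift in tool units/turn to world pos X with jaw (tool y) direction angle jaw deg (mod 180), pointing down"""
    o,p,R=st()
    d=R.T@(np.array(X)-p)/0.2
    print("pos",p.round(4),"shift units",d.round(3),"rows>=",round(np.linalg.norm(d)*200/62.5,1))
    if jaw is not None:
        best=None
        for k in (0,180):
            a=np.radians(jaw+k); y=np.array([np.cos(a),np.sin(a),0]); z=np.array([0,0,-1.]); T=np.c_[np.cross(y,z),y,z]
            r=Rn.from_matrix(R.T@T).as_rotvec()/np.pi
            print("  turn",r.round(4),"rows>=",round(np.linalg.norm(r)*180/10.7,1))
    return d
E
python3 - <<'E'
from h import *
s=cam("side");t=cam("top")
crop(t,220,120,420,270,"t1.png"); crop(s,170,140,350,275,"s1.png"); crop(t,80,120,280,270,"t2.png"); crop(s,200,240,380,375,"s2.png")
for n,c in (("top",t),("side",s)):
    H=hsv(c)
    for nm,lo,hi in (("green",(45,100,50),(75,255,255)),("blue",(100,120,50),(125,255,255)),("yellow",(18,100,60),(34,255,255)),("red",(0,170,90),(6,255,255)),("orange",(7,120,60),(17,255,255))):
        for b in blobs(cv2.inRange(H,lo,hi)>0,12)[0]: print(n,nm,b[0],b[1])
E
```

```text
top green [185.01 171.23] [169 156  33  32 839]
top blue [166.58  94.31] [ 135   71   54   39 1028]
top blue [154.27 233.91] [ 131  201   49   59 1921]
top blue [ 26.03 239.74] [  8 225  45  29 468]
top blue [ 45.17 255.77] [ 26 249  34  14 198]
top blue [ 55.79 265.7 ] [ 50 261  12  10  87]
top blue [ 42.02 270.41] [ 39 267   7   8  46]
top yellow [356.42 149.91] [351 140  17  16  77]
top red [503.5  197.97] [ 489  148   23  143 1804]
top red [408.63 195.43] [406 193   7   6  35]
top red [232.37 254.23] [220 250  26  10 166]
top orange [330.31 104.21] [317 100  29  11 265]
top orange [229.16 117.74] [227 105   5  26  98]
top orange [260.71 194.71] [254 190  16   8  31]
top orange [304.95 258.9 ] [272 254  69  10 358]
side green [250.71 163.43] [238 155  27  18 389]
side blue [188.7   36.68] [174  26  30  23 595]
side blue [128.41  40.86] [125  33   7  17  59]
side blue [176.39 106.44] [158  85  36  37 616]
side blue [304.47 136.75] [ 284  113   44   49 1645]
side blue [196.32 153.73] [176 142  46  25 807]
side yellow [207.55  41.61] [204  31   7  22  69]
side yellow [137.9  47.7] [131  37  12  24  88]
side yellow [353.8  244.92] [344 233  22  29 220]
side yellow [320.05 282.46] [311 272  21  17 131]
side red [187.38 199.57] [184 191   7  17 103]
side red [275.83 314.1 ] [272 310   8   9  52]
side red [341.73 377.26] [295 366  76  18 728]
side orange [305.83 179.51] [294 176  24   7  89]
side orange [249.23 202.95] [241 197  18  10 111]
side orange [190.84 255.72] [186 225  11  60 419]
side orange [361.75 257.85] [359 254   6   8  20]
```

View pics/t1.png

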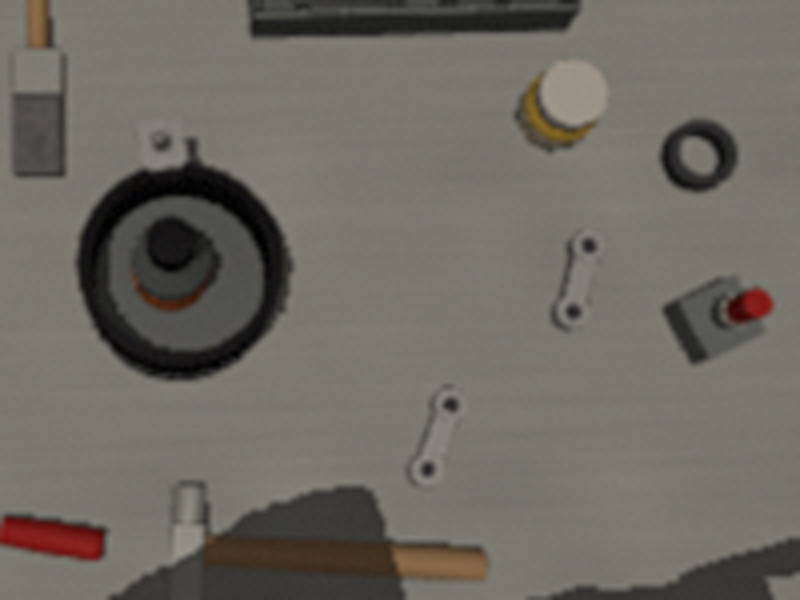

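View pics/s1.png

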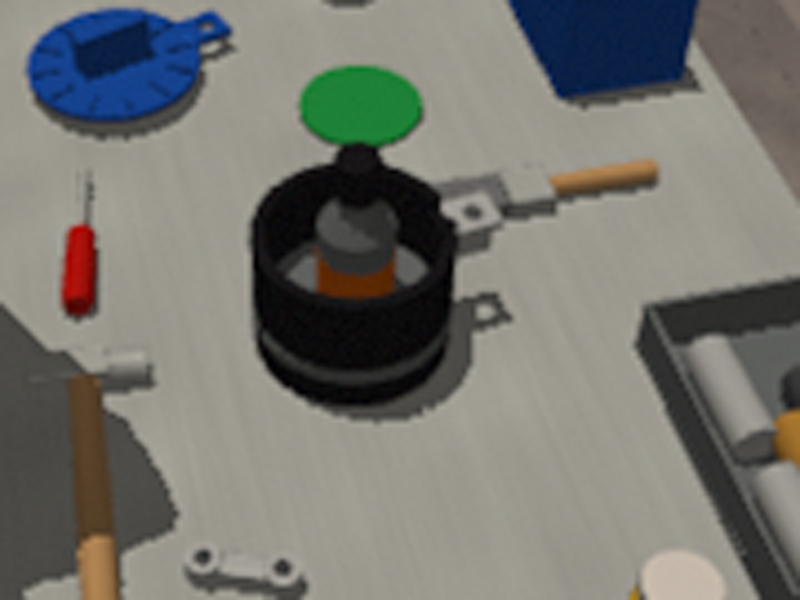

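View pics/t2.png

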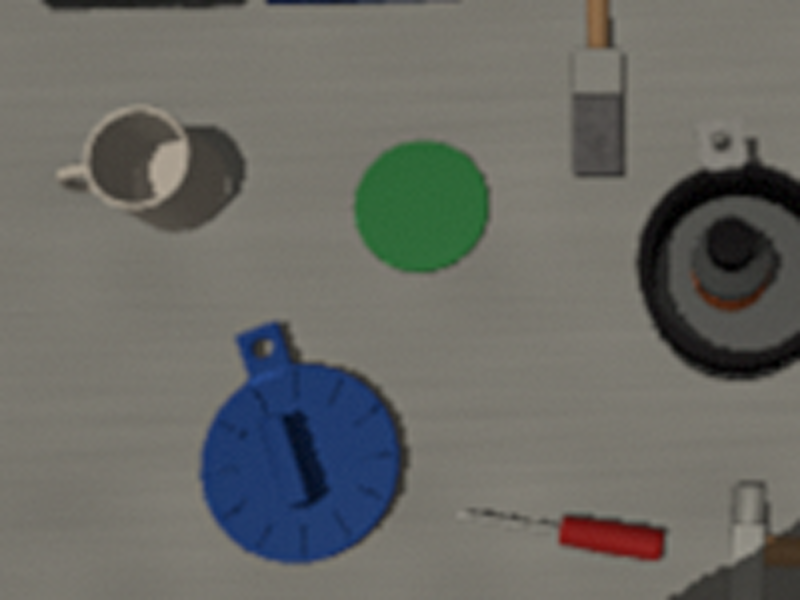

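View pics/s2.png

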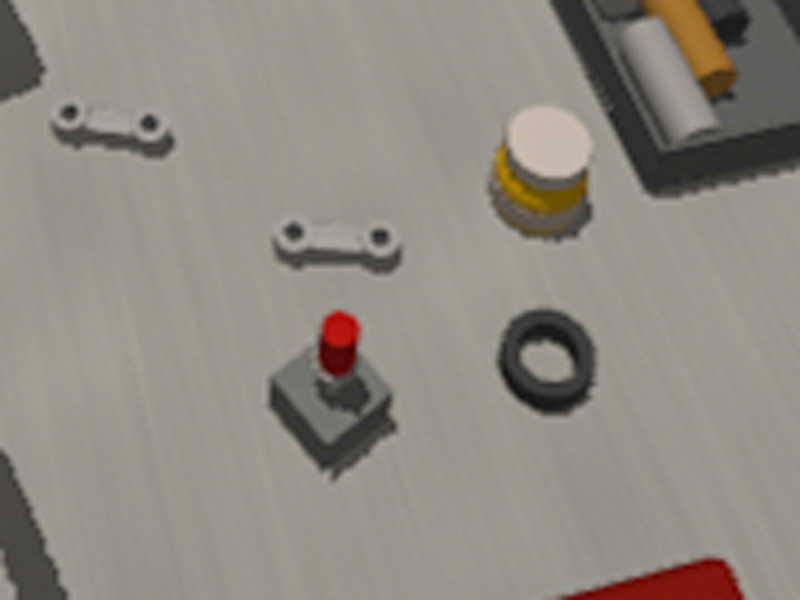

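```bash
python3 - <<'E'
from h import *
s=cam("side");t=cam("top")
T=lambda u,v:(220+u/4,120+v/4); T2=lambda u,v:(80+u/4,120+v/4); S=lambda u,v:(170+u/4.444,140+v/4.444); S2=lambda u,v:(200+u/4.444,240+v/4.444)
print("cams",-t["R"].T@t["t"],-s["R"].T@s["t"])
def both(n,a,b,z):
    x,e=tri(t,a,s,b); print(n,"tri",x.round(4),"err",e.round(4),"top@z",onz(t,*a,z).round(4),"side@z",onz(s,*b,z).round(4))
both("flange",T(161,142),S(474,212),.098)
both("captop",T(172,240),S(357,156),.176)
both("A1",T(588,245),S2(381,236),.02)
both("A2",T(572,312),S2(293,232),.02)
both("B1",T(451,404),S2(150,123),.02)
both("B2",T(427,469),S2(70,112),.02)
both("pin",T(759,303),S2(340,322),.12)
both("mat",(185.01,171.23),(250.71,163.43),.006)
both("lidear",T2(263,348),S(208,27),.023)
both("lidc",T2(302,462),S(115,63),.023)
# rim
for c,n in((t,"top"),(s,"side")):
    g=c["pixels"].max(2); m=(g<45).astype(np.uint8)
    bl,l=blobs(m,200); print(n,[(b[0],b[1]) for b in bl if 200<b[0][0]<300])
E
```

```text
cams [ 0.37950267 -0.01394699  1.1355848 ] [ 0.36004033 -0.81214567  0.92014096]
flange tri [ 0.6677 -0.0163  0.0975] err 0.0032 top@z [ 0.6659 -0.0161  0.098 ] side@z [ 0.6692 -0.0165  0.098 ]
captop tri [ 0.5759 -0.022   0.1776] err 0.0016 top@z [ 0.5754 -0.0219  0.176 ] side@z [ 0.5772 -0.0202  0.176 ]
A1 tri [ 0.5967 -0.3496  0.0207] err 0.0024 top@z [ 0.5956 -0.3497  0.02  ] side@z [ 0.5981 -0.3492  0.02  ]
A2 tri [ 0.5441 -0.3335  0.0197] err 0.0025 top@z [ 0.5428 -0.3333  0.02  ] side@z [ 0.5453 -0.3336  0.02  ]
B1 tri [ 0.4743 -0.2351  0.0208] err 0.0022 top@z [ 0.4732 -0.2352  0.02  ] side@z [ 0.4755 -0.2346  0.02  ]
B2 tri [ 0.4248 -0.214   0.0202] err 0.0018 top@z [ 0.424 -0.214  0.02 ] side@z [ 0.4257 -0.2138  0.02  ]
pin tri [ 0.5344 -0.4404  0.1124] err 0.0033 top@z [ 0.5316 -0.437   0.12  ] side@z [ 0.5344 -0.4439  0.12  ]
mat tri [0.6453 0.2275 0.005 ] err 0.0002 top@z [0.6449 0.2272 0.006 ] side@z [0.6451 0.2264 0.006 ]
lidear tri [0.5314 0.3456 0.0207] err 0.0035 top@z [0.5293 0.3449 0.023 ] side@z [0.5327 0.3427 0.023 ]
lidc tri [0.4417 0.3121 0.0213] err 0.0028 top@z [0.4402 0.3117 0.023 ] side@z [0.443  0.3101 0.023 ]
top [(array([263.73, 186.06]), array([240, 160,  51,  55, 894], dtype=int32)), (array([248.59, 326.25]), array([ 193,  292,  139,   92, 5207], dtype=int32))]
side [(array([253.12,  38.43]), array([ 218,   10,   71,   70, 3625], dtype=int32)), (array([249.02, 203.71]), array([ 227,  172,   46,   60, 1656], dtype=int32))]
```

```bash
cat >> h.py <<'E'
def C(u0,v0,k): return lambda u,v:(u0+(u+.5)/k-.5, v0+(v+.5)/k-.5)
def both(n,a,b,z,t,s):
    x,e=tri(t,a,s,b); print(n,"tri",x.round(4),"err",e.round(4),"top@z",onz(t,*a,z).round(4),"side@z",onz(s,*b,z).round(4))
E
python3 - <<'E'
from h import *
from scipy.optimize import least_squares
s=cam("side");t=cam("top")
T=C(220,120,4);T2=C(80,120,4);S=C(170,140,4.444);S2=C(200,240,4.444)
B=lambda *a:both(*a,t,s)
B("flange",T(161,142),S(474,212),.098)
B("captop",T(172,240),S(357,156),.176)
B("A1",T(588,245),S2(381,236),.02)
B("A2",T(572,312),S2(293,232),.02)
B("B1",T(451,404),S2(150,123),.02)
B("B2",T(427,469),S2(70,112),.02)
B("pin",T(759,303),S2(340,322),.115)
B("pincol",T(722,316),S2(333,377),.075)
B("mat",(185.01,171.23),(250.71,163.43),.006)
B("lidear",T2(263,348),S(208,27),.023)
B("lidc",T2(302,462),S(115,63),.023)
for c,n in((t,"top"),(s,"side")):
    g=c["pixels"].max(2); m=(g<50).astype(np.uint8)
    bl,l=blobs(m,200); i=l[int(188),int(245)] if n=="top" else l[215,235]
    cs,_=cv2.findContours((l==i).astype(np.uint8),cv2.RETR_EXTERNAL,cv2.CHAIN_APPROX_NONE)
    P=np.array([onz(c,*p,.11) for p in max(cs,key=len)[:,0]])[:,:2]
    cp=-c["R"].T@c["t"]; ctr=np.array([.573,-.022])
    for it in range(5):
        v=P-ctr; far=(ctr-cp[:2])/np.linalg.norm(ctr-cp[:2]); r=np.linalg.norm(v,axis=1)
        ang=np.degrees(np.arctan2(v[:,1],v[:,0]))
        ok=(v@far/r>-.1)&(abs(r-.0745)<.006)&(abs(ang)>20)
        f=least_squares(lambda q:np.linalg.norm(P[ok]-q[:2],axis=1)-q[2],[*ctr,.075],loss="soft_l1",f_scale=.001); ctr=f.x[:2]
    print(n,"rim",f.x.round(4),ok.sum(),"rms",np.sqrt(np.mean(f.fun**2)).round(4))
E
```

```text
flange tri [ 0.6676 -0.0151  0.0986] err 0.0013 top@z [ 0.6671 -0.0151  0.098 ] side@z [ 0.6685 -0.0145  0.098 ]
captop tri [ 0.5759 -0.0209  0.1786] err 0.0003 top@z [ 0.5765 -0.0209  0.176 ] side@z [ 0.5765 -0.0182  0.176 ]
A1 tri [ 0.5969 -0.3483  0.0209] err 0.0005 top@z [ 0.5968 -0.3486  0.02  ] side@z [ 0.5974 -0.3479  0.02  ]
A2 tri [ 0.5443 -0.3322  0.02  ] err 0.0006 top@z [ 0.544  -0.3322  0.02  ] side@z [ 0.5446 -0.3322  0.02  ]
B1 tri [ 0.4744 -0.2338  0.0213] err 0.0002 top@z [ 0.4744 -0.2341  0.02  ] side@z [ 0.4747 -0.233   0.02  ]
B2 tri [ 0.4249 -0.2127  0.0207] err 0.0003 top@z [ 0.4251 -0.2129  0.02  ] side@z [ 0.4249 -0.2123  0.02  ]
pin tri [ 0.5346 -0.4393  0.1124] err 0.0016 top@z [ 0.5334 -0.4381  0.115 ] side@z [ 0.5349 -0.4404  0.115 ]
pincol tri [ 0.5356 -0.4387  0.0442] err 0.0017 top@z [ 0.5304 -0.4266  0.075 ] side@z [ 0.5303 -0.4518  0.075 ]
mat tri [0.6453 0.2275 0.005 ] err 0.0002 top@z [0.6449 0.2272 0.006 ] side@z [0.6451 0.2264 0.006 ]
lidear tri [0.5312 0.3463 0.0224] err 0.0012 top@z [0.5305 0.3461 0.023 ] side@z [0.5317 0.3456 0.023 ]
lidc tri [0.4416 0.3129 0.0229] err 0.0004 top@z [0.4414 0.3129 0.023 ] side@z [0.4418 0.3128 0.023 ]
top rim [ 0.572  -0.0274  0.0732] 58 rms 0.001
side rim [ 0.5736 -0.0241  0.071 ] 37 rms 0.0024
```

```bash
python3 - <<'E'
from h import *
goto([.576,-.021,.26],-64)
E
```

```text
pos [ 0.2495 -0.518   0.2312] shift units [ 2.549 -1.531 -0.144] rows>= 9.5
  turn [-0.0001 -0.     -0.0016] rows>= 0.0
  turn [-0.000e+00  1.000e-04  9.984e-01] rows>= 16.8
```

```bash
python3 -m pendant '[[[0.212,-0.128,-0.012,0,0,0],[0.212,-0.128,-0.012,0,0,0],[0.212,-0.128,-0.012,0,0,0],[0.212,-0.128,-0.012,0,0,0],[0.212,-0.128,-0.012,0,0,0],[0.212,-0.128,-0.012,0,0,0],[0.212,-0.128,-0.012,0,0,0],[0.212,-0.128,-0.012,0,0,0],[0.212,-0.128,-0.012,0,0,0],[0.212,-0.128,-0.012,0,0,0],[0.212,-0.128,-0.012,0,0,0],[0.212,-0.128,-0.012,0,0,0]]]' 0; python3 - <<'E'
from h import *
goto([.576,-.021,.26],-64)
t=cam("top");s=cam("side"); cv2.imwrite("pics/t3.png",t["pixels"]); cv2.imwrite("pics/s3.png",s["pixels"])
E
```

```text
time_s: 1.9
eef_pos: [0.5843, -0.009, 0.2622]
eef_rot: [0.002, 0.976, 0.219, 0.002]
wrist_force: [0.4, -2.0, 0.4]
opening: 1.003
pos [ 0.5843 -0.009   0.2622] shift units [-0.063  0.036  0.011] rows>= 0.2
  turn [ 0.0017 -0.0009 -0.004 ] rows>= 0.1
  turn [-0.0014 -0.0026  0.996 ] rows>= 16.8
```

View pics/t3.png

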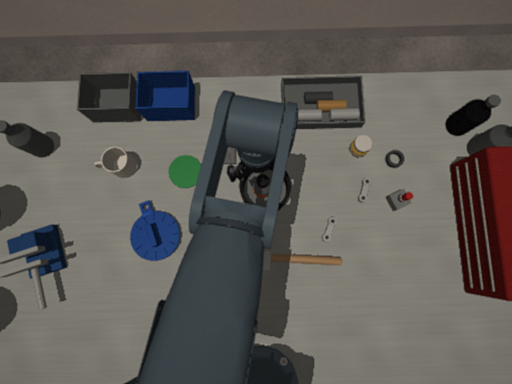

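View pics/s3.png

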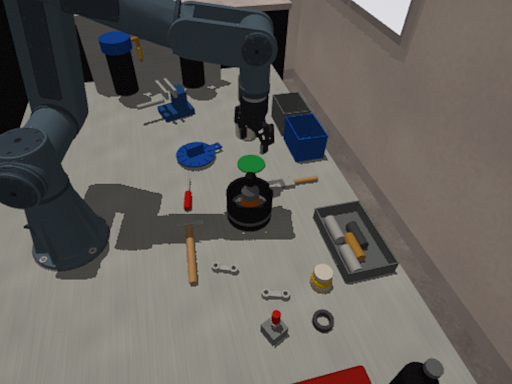

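```bash
python3 -m pendant '[[[-0.063,0.036,0.011,0.0017,-0.0009,-0.004],[0,0,0,0,0,0]]]' 0; python3 - <<'E'
from h import *
goto([.576,-.0208,.139],-64)
E
```

```text
time_s: 2.25
eef_pos: [0.5759, -0.0194, 0.2593]
eef_rot: [-0.001, 0.974, 0.228, -0.0]
wrist_force: [0.2, -1.1, -0.4]
opening: 0.999
pos [ 0.5759 -0.0194  0.2593] shift units [-0.002  0.007  0.602] rows>= 1.9
  turn [-0.0005  0.0001  0.0021] rows>= 0.0
  turn [-1.000e-04 -8.000e-04 -9.979e-01] rows>= 16.8
```

```bash
python3 -m pendant '[[[-0.001,0.004,0.2,0,0,0],[-0.001,0.003,0.2,0,0,0],[0,0,0.2,0,0,0.002],[0,0,0,0,0,0]]]' 0; python3 - <<'E'
from h import *
goto([.576,-.0208,.139],-64)
s=cam("side"); crop(s,180,90,340,210,"s4.png")
E
```

```text
time_s: 2.75
eef_pos: [0.5751, -0.0267, 0.1383]
eef_rot: [0.0, 0.975, 0.221, 0.001]
wrist_force: [0.6, 0.7, -0.7]
opening: 0.999
pos [ 0.5751 -0.0267  0.1383] shift units [ 0.017 -0.025 -0.003] rows>= 0.1
  turn [ 0.0003 -0.0007 -0.0028] rows>= 0.0
  turn [-1.100e-03 -4.000e-04  9.972e-01] rows>= 16.8
```

View pics/s4.png

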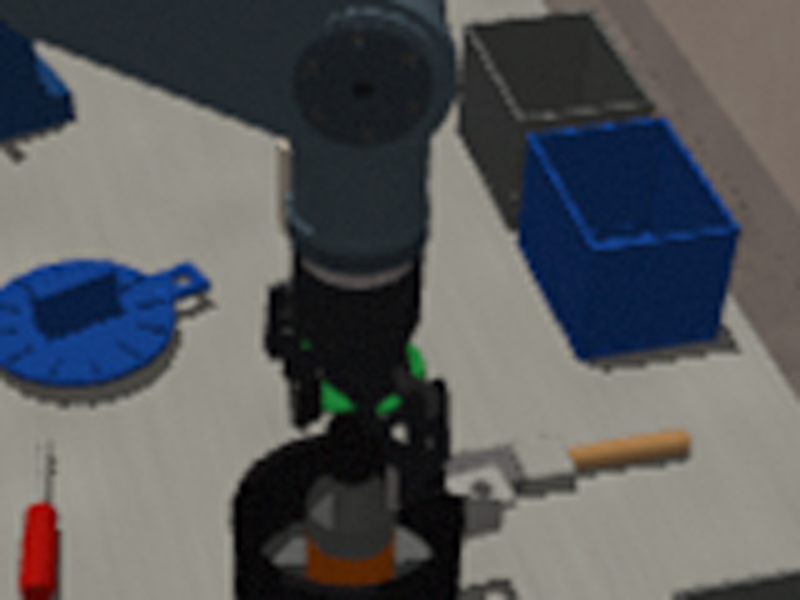

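```bash
python3 -m pendant '[[[0.017,-0.025,0,0,0,-0.003],[0,0,0,0,0,0]]]' 0; python3 -m pendant '[[[0,0,0,0,0,0],[0,0,0,0,0,0],[0,0,0,0,0,0],[0,0,0,0,0,0],[0,0,0,0,0,0],[0,0,0,0,0,0]]]' 1
```

```text
time_s: 3.05
eef_pos: [0.5802, -0.0221, 0.1451]
eef_rot: [0.003, 0.974, 0.225, 0.006]
wrist_force: [-0.6, -0.1, 0.6]
opening: 1.002
time_s: 3.8
eef_pos: [0.5817, -0.0219, 0.1479]
eef_rot: [0.003, 0.974, 0.225, 0.008]
wrist_force: [-0.1, 0.1, 0.9]
opening: 0.383
```

```bash
python3 -m pendant '[[[0,0,-0.03,0,0,0],[0,0,-0.05,0,0,0],[0,0,-0.1,0,0,0]]]'; python3 - <<'E'
from h import *
goto([.576,-.0208,.285],-64)
s=cam("side"); crop(s,180,90,340,210,"s5.png")
E
```

```text
time_s: 4.18
eef_pos: [0.5786, -0.0214, 0.1822]
eef_rot: [0.002, 0.974, 0.225, 0.005]
wrist_force: [0.8, 0.2, -3.4]
opening: 0.382
pos [ 0.5786 -0.0214  0.1822] shift units [-0.006 -0.006 -0.514] rows>= 1.6
  turn [ 0.0019 -0.0027  0.0003] rows>= 0.1
  turn [ 0.0042  0.0029 -0.9997] rows>= 16.8
```

View pics/s5.png

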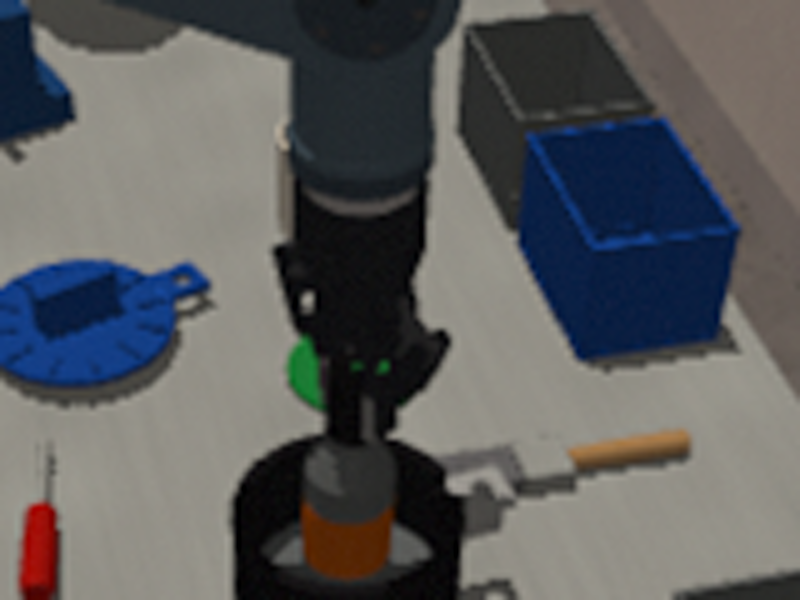

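```bash
python3 -m pendant '[[[0,0,-0.15,0.001,-0.001,0],[0,0,-0.2,0.001,-0.001,0],[0,0,-0.2,0,-0.001,0]]]'; python3 - <<'E'
from h import *
goto([.6453,.2272,.285],-64)
E
```

```text
time_s: 4.6
eef_pos: [0.5772, -0.0213, 0.2955]
eef_rot: [-0.0, 0.974, 0.225, -0.001]
wrist_force: [1.4, -0.9, -1.8]
opening: 0.378
pos [ 0.5772 -0.0213  0.2955] shift units [ 0.852 -0.967  0.052] rows>= 4.1
  turn [-0.0005  0.0008  0.0002] rows>= 0.0
  turn [-1.300e-03 -7.000e-04 -9.998e-01] rows>= 16.8
```

```bash
python3 -m pendant '[[[0.05,-0.06,0,0,0,0],[0.11,-0.12,0.007,0,0,0],[0.13,-0.15,0.007,0,0,0],[0.14,-0.16,0.007,0,0,0],[0.14,-0.16,0.007,0,0,0],[0.13,-0.15,0.007,0,0,0],[0.1,-0.11,0.007,0,0,0],[0.05,-0.05,0,0,0,0],[0,0,0,0,0,0]]]'; python3 - <<'E'
from h import *
goto([.648,.2272,.16],-64)
E
```

```text
time_s: 5.72
eef_pos: [0.6439, 0.2377, 0.2741]
eef_rot: [-0.001, 0.974, 0.225, -0.007]
wrist_force: [0.2, -0.3, -2.4]
opening: 0.382
pos [0.6439 0.2377 0.2741] shift units [0.003 0.059 0.57 ] rows>= 1.8
  turn [-0.0014  0.0043  0.0003] rows>= 0.1
  turn [-0.0068 -0.0022 -0.9996] rows>= 16.8
```

```bash
python3 -m pendant '[[[0.001,0.03,0.15,-0.001,0.002,0],[0.001,0.03,0.2,0,0.002,0],[0,0,0.15,0,0,0],[0,0,0.06,0,0,0],[0,0,0,0,0,0]]]'; python3 - <<'E'
from h import *
goto([.648,.2272,.150],-64)
s=cam("side"); crop(s,180,90,340,210,"s6.png")
E
```

```text
time_s: 6.35
eef_pos: [0.6488, 0.221, 0.1594]
eef_rot: [0.001, 0.975, 0.223, -0.001]
wrist_force: [-0.1, -0.7, -2.3]
opening: 0.38
pos [0.6488 0.221  0.1594] shift units [ 0.01  -0.03   0.047] rows>= 0.2
  turn [ 0.0003  0.0005 -0.0012] rows>= 0.0
  turn [ 7.000e-04 -5.000e-04  9.988e-01] rows>= 16.8
```

View pics/s6.png

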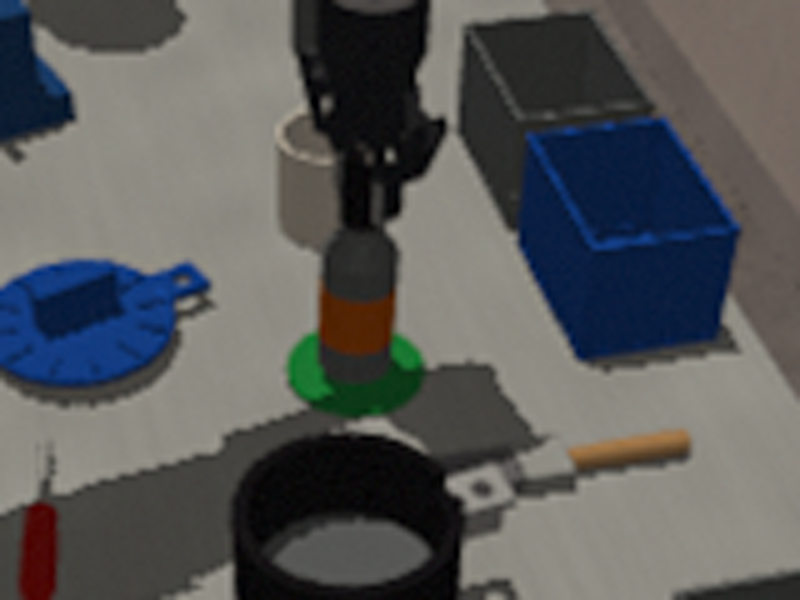

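```bash
python3 -m pendant '[[[0.01,-0.03,0.02,0,0,-0.001],[0,0,0.02,0,0,0],[0,0,0,0,0,0]]]'; python3 -m pendant '[[[0,0,0.01,0,0,0],[0,0,0,0,0,0]]]'
```

```text
time_s: 6.78
eef_pos: [0.6504, 0.2284, 0.1557]
eef_rot: [0.001, 0.974, 0.225, 0.003]
wrist_force: [0.2, -0.4, -3.2]
opening: 0.378
time_s: 7.02
eef_pos: [0.6507, 0.2286, 0.1542]
eef_rot: [0.001, 0.974, 0.225, 0.004]
wrist_force: [-0.4, 0.7, -2.7]
opening: 0.384
```

```bash
python3 -m pendant '[[[0,0,0.015,0,0,0],[0,0,0.01,0,0,0]]]'; python3 -m pendant '[[[0,0,0.015,0,0,0],[0,0,0.01,0,0,0]]]'
```

```text
time_s: 7.28
eef_pos: [0.6509, 0.2285, 0.1491]
eef_rot: [0.001, 0.974, 0.225, 0.004]
wrist_force: [-0.4, 0.1, -2.1]
opening: 0.382
time_s: 7.52
eef_pos: [0.6527, 0.2294, 0.1481]
eef_rot: [0.001, 0.974, 0.225, 0.006]
wrist_force: [-2.8, 0.8, 7.7]
opening: 0.383
```

```bash
python3 -m pendant '[[[0,0,-0.005,0,0,0],[0,0,0,0,0,0],[0,0,0,0,0,0],[0,0,0,0,0,0],[0,0,0,0,0,0]]]' 0; python3 -m pendant '[[[0,0,-0.1,0.0,-0.001,0],[0,0,-0.2,0,-0.001,0],[0,0,-0.2,0,-0.001,0]]]';python3 - <<'E'
from h import *
s=cam("side"); crop(s,180,90,340,210,"s7.png")
X=np.array([.5706,-.3403,.02]); 
goto([.450,-.223,.25],-66.9-90); goto([.5706,-.3403,.25],-17-90)
E
```

```text
time_s: 8.15
eef_pos: [0.6537, 0.2294, 0.1503]
eef_rot: [0.001, 0.974, 0.225, 0.008]
wrist_force: [0.0, 0.9, -1.5]
opening: 1.0
time_s: 8.52
eef_pos: [0.6498, 0.2287, 0.2468]
eef_rot: [0.002, 0.974, 0.225, -0.002]
wrist_force: [0.5, 0.1, -0.3]
opening: 0.999
pos [0.6524 0.2293 0.254 ] shift units [-1.901  1.589  0.021] rows>= 7.9
  turn [ 3.000e-04 -2.000e-03  5.162e-01] rows>= 8.7
  turn [ 2.000e-03  3.000e-04 -4.838e-01] rows>= 8.1
pos [0.6524 0.2293 0.254 ] shift units [-1.616  2.38   0.025] rows>= 9.2
  turn [ 0.001  -0.0016  0.2389] rows>= 4.0
  turn [ 0.002   0.0012 -0.7611] rows>= 12.8
```

View pics/s7.png

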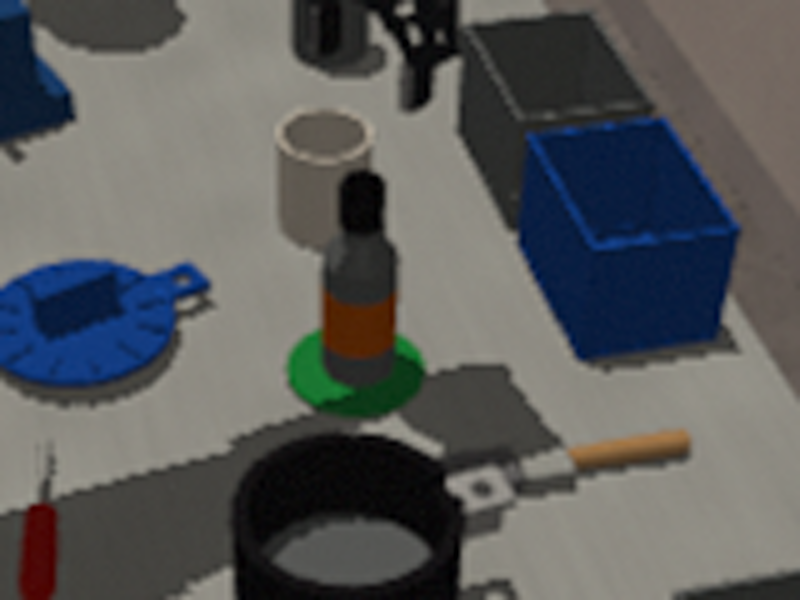

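```bash
python3 - <<'E'
from h import *
goto([.4497,-.2233,.22],-113.1)
E
```

```text
pos [0.6524 0.2293 0.254 ] shift units [-1.904  1.589  0.171] rows>= 8.0
  turn [ 0.0009 -0.0016  0.2728] rows>= 4.6
  turn [ 0.002   0.0011 -0.7272] rows>= 12.2
```

```bash
python3 -m pendant '[[[-0.1,0.08,0,0,0,0],[-0.2,0.17,0.017,0,0,0],[-0.22,0.18,0.017,0,0,0],[-0.22,0.18,0.017,0,0,0],[-0.22,0.18,0.017,0,0,0],[-0.22,0.18,0.017,0,0,0],[-0.22,0.18,0.017,0,0,0],[-0.22,0.18,0.017,0,0,0],[-0.2,0.17,0.017,0,0,0],[-0.08,0.06,0,0,0,0],[0,0,0,0,0,0]]]' 0.5;  python3 -m pendant '[[[0,0,0,0,0,0.055],[0,0,0,0,0,0.055],[0,0,0,0,0,0.055],[0,0,0,0,0,0.055],[0,0,0,0,0,0.05],[0,0,0,0,0,0]]]'; python3 - <<'E'
from h import *
goto([.4497,-.2233,.05],-113.1)
s=cam("side"); crop(s,200,210,380,345,"s8.png"); t=cam("top"); crop(t,260,120,460,270,"t8.png")
E
```

```text
time_s: 9.95
eef_pos: [0.4439, -0.231, 0.2274]
eef_rot: [0.004, 0.974, 0.226, 0.007]
wrist_force: [-0.1, 0.2, -0.8]
opening: 0.5
time_s: 10.7
eef_pos: [0.4467, -0.2252, 0.2273]
eef_rot: [-0.0, 0.979, -0.205, 0.009]
wrist_force: [0.2, 0.5, 0.7]
opening: 0.499
pos [ 0.4467 -0.2252  0.2273] shift units [-0.005 -0.011  0.887] rows>= 2.8
  turn [-0.0013 -0.0056 -0.0033] rows>= 0.1
  turn [-0.0087  0.0021  0.9967] rows>= 16.8
```

View pics/s8.png

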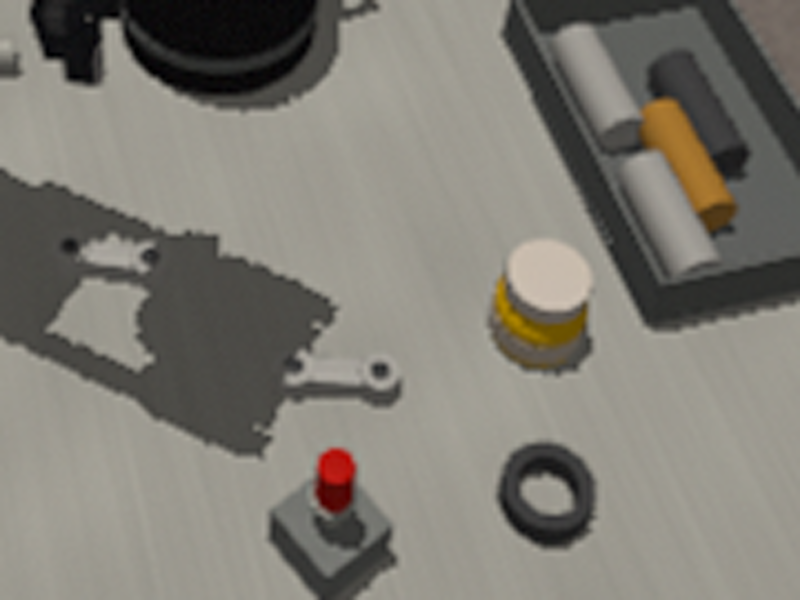

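View pics/t8.png

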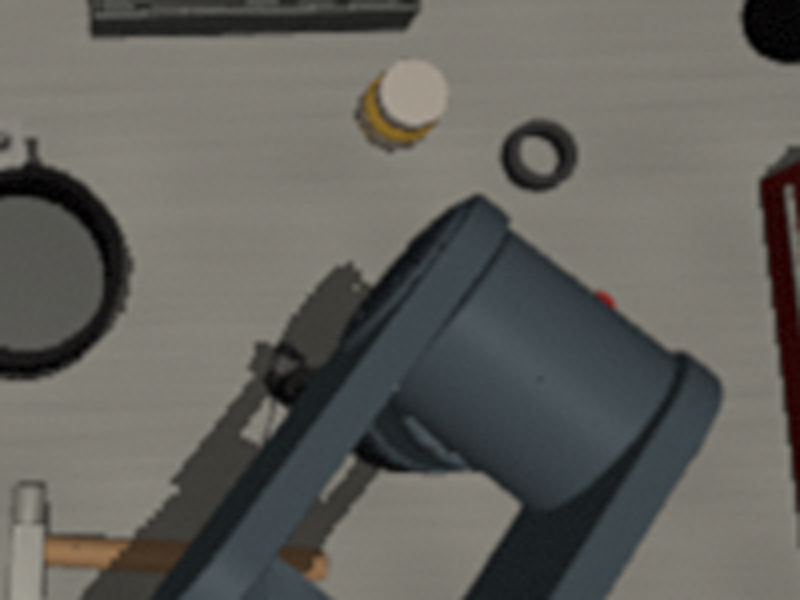

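```bash
python3 -m pendant '[[[-0.002,-0.005,0.22,-0.001,-0.002,-0.001],[-0.002,-0.005,0.22,0,-0.002,-0.001],[0,0,0.22,0,-0.001,-0.001],[0,0,0.13,0,0,0],[0,0,0,0,0,0]]]';  python3 - <<'E'
from h import *
goto([.4497,-.2233,.006],-113.1)
E
```

```text
time_s: 11.42
eef_pos: [0.4506, -0.2234, 0.0669]
eef_rot: [0.001, 0.981, -0.192, 0.003]
wrist_force: [0.3, 0.5, 0.4]
opening: 0.5
pos [ 0.4506 -0.2234  0.0669] shift units [-0.006  0.001  0.304] rows>= 1.0
  turn [ 0.0001 -0.0019  0.0053] rows>= 0.1
  turn [ 3.000e-03  2.000e-04 -9.947e-01] rows>= 16.7
```

```bash
python3 -m pendant '[[[-0.003,0,0.15,0,-0.001,0.005],[0,0,0.1,0,0,0],[0,0,0.03,0,0,0],[0,0,0,0,0,0]]]';  python3 - <<'E'
from h import *
goto([.4497,-.2233,.004],-113.1)
s=cam("side"); crop(s,170,210,270,285,"s9.png")
E
```

```text
time_s: 11.92
eef_pos: [0.4544, -0.2258, 0.0151]
eef_rot: [0.002, 0.98, -0.197, 0.005]
wrist_force: [0.2, -0.4, -0.1]
opening: 0.501
pos [ 0.4544 -0.2258  0.0151] shift units [-0.027 -0.003  0.055] rows>= 0.2
  turn [ 0.0009 -0.0035  0.0021] rows>= 0.1
  turn [ 0.0056  0.0013 -0.9979] rows>= 16.8
```

View pics/s9.png

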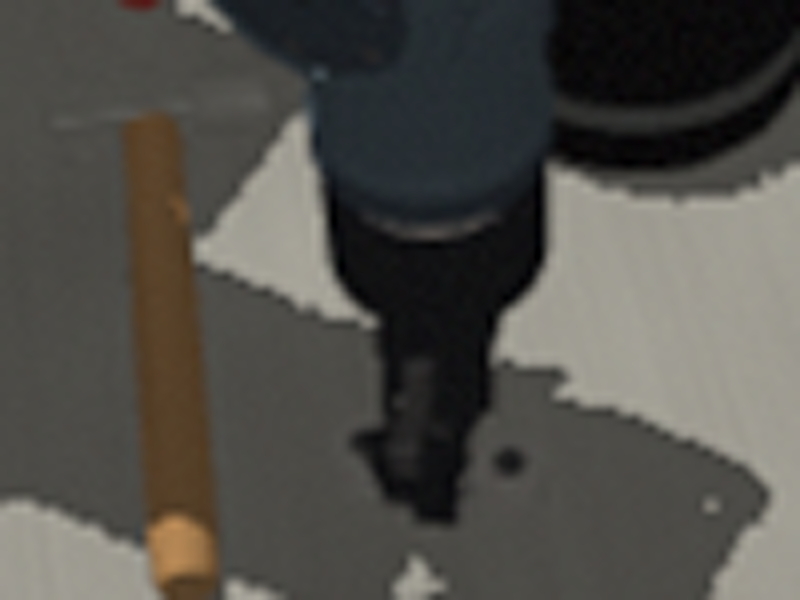

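```bash
python3 -m pendant '[[[-0.027,-0.003,0.045,0.001,-0.0035,0.002],[0,0,0.015,0,0,0]]]'; python3 -m pendant '[[[0,0,0.005,0,0,0],[0,0,0.005,0,0,0],[0,0,0.005,0,0,0],[0,0,0,0,0,0]]]' 1; python3 - <<'E'
from h import *
goto([.4497,-.2233,.004],-113.1)
E
```

```text
time_s: 12.22
eef_pos: [0.4508, -0.2241, 0.0046]
eef_rot: [0.001, 0.98, -0.2, 0.002]
wrist_force: [-0.6, 0.8, 0.2]
opening: 0.502
time_s: 12.72
eef_pos: [0.4511, -0.2243, 0.0036]
eef_rot: [0.001, 0.98, -0.2, 0.001]
wrist_force: [-0.9, -0.5, -1.8]
opening: 0.192
pos [ 0.4511 -0.2243  0.0036] shift units [-0.008 -0.002 -0.002] rows>= 0.0
  turn [ 0.0002 -0.0009  0.0002] rows>= 0.0
  turn [ 1.400e-03  3.000e-04 -9.998e-01] rows>= 16.8
```

```bash
python3 -m pendant '[[[0,0,-0.06,0,-0.001,0],[0,0,-0.15,0,0,0],[0,0,-0.22,0,0,0],[0,0,-0.22,0,0,0],[0,0,-0.2,0,0,0],[0,0,0,0,0,0]]]'; python3 - <<'E'
from h import *
goto([.5824,-.0045,.165],-113.1)
s=cam("side"); crop(s,170,150,330,270,"s10.png")
E
```

```text
time_s: 13.48
eef_pos: [0.4509, -0.2241, 0.1812]
eef_rot: [0.0, 0.98, -0.2, -0.0]
wrist_force: [0.6, 0.1, -0.9]
opening: 0.186
pos [ 0.4509 -0.2241  0.1812] shift units [ 0.175 -1.268  0.08 ] rows>= 4.1
  turn [0.0002 0.0003 0.0001] rows>= 0.0
  turn [-4.000e-04  3.000e-04 -9.999e-01] rows>= 16.8
```

View pics/s10.png

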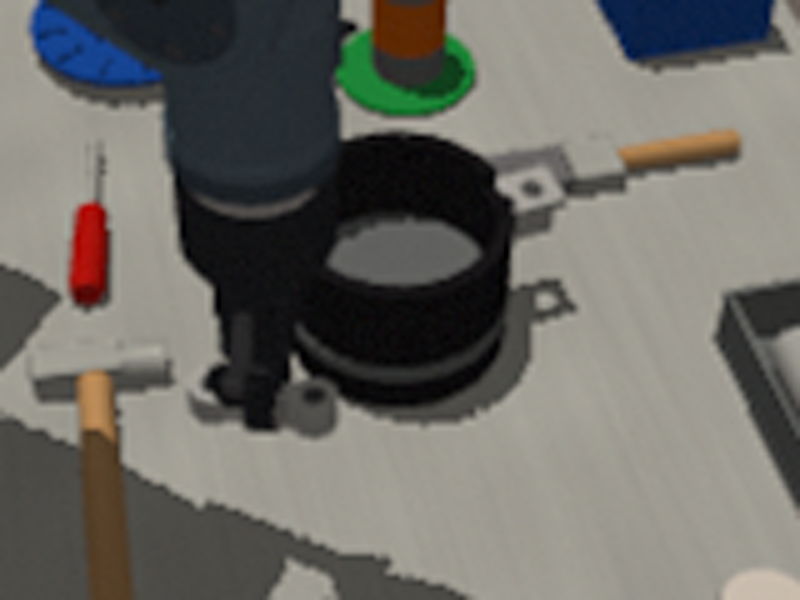

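```bash
python3 -m pendant '[[[0.01,-0.1,0,0,0,0],[0.03,-0.2,0,0,0,0],[0.03,-0.22,0,0,0,0],[0.03,-0.22,0,0,0,0],[0.03,-0.22,0,0,0,0],[0.03,-0.2,0,0,0,0],[0.01,-0.1,0,0,0,0],[0,0,0,0,0,0]]]'; python3 - <<'E'
from h import *
goto([.580,-.011,.05],-113.1)
E
```

```text
time_s: 14.52
eef_pos: [0.5753, 0.0038, 0.1649]
eef_rot: [-0.002, 0.979, -0.202, -0.014]
wrist_force: [0.0, -0.2, -1.5]
opening: 0.192
pos [0.5753 0.0038 0.1649] shift units [0.067 0.058 0.573] rows>= 1.9
  turn [ 0.0005  0.0088 -0.0009] rows>= 0.1
  turn [ 1.38e-02 -8.00e-04  9.99e-01] rows>= 16.8
```

```bash
python3 -m pendant '[[[0.05,0.04,0.05,0,0.006,0],[0.02,0.02,0.1,0,0.003,0],[0,0,0,0,0,0]]]'; python3 - <<'E'
from h import *
goto([.580,-.011,.05],-113.1)
E
```

```text
time_s: 14.9
eef_pos: [0.5803, -0.0157, 0.1318]
eef_rot: [0.002, 0.979, -0.202, -0.002]
wrist_force: [-0.4, -0.3, -1.9]
opening: 0.19
pos [ 0.5803 -0.0157  0.1318] shift units [-0.009 -0.023  0.409] rows>= 1.3
  turn [ 0.0013  0.001  -0.0014] rows>= 0.0
  turn [ 0.0015 -0.0021  0.9986] rows>= 16.8
```

```bash
python3 -m pendant '[[[-0.009,-0.015,0.13,0,0,0],[0,0,0.16,0,0,0],[0,0,0.1,0,0,0],[0,0,0,0,0,0]]]'; python3 -m pendant '[[[0,0,0,0,0,0],[0,0,0,0,0,0],[0,0,0,0,0,0]]]' 0.55; python3 -m pendant '[[[0,0,-0.15,0,0,0],[0,0,-0.25,0,0,0],[0,0,-0.25,0,0,0],[0,0,-0.15,0,0,0],[0,0,0,0,0,0]]]';  python3 - <<'E'
from h import *
goto([.5706,-.3403,.17],-107)
s=cam("side"); crop(s,170,150,330,270,"s11.png"); crop(s,200,210,380,345,"s11b.png")
E
```

```text
time_s: 15.4
eef_pos: [0.5797, -0.0158, 0.0549]
eef_rot: [0.002, 0.979, -0.204, -0.001]
wrist_force: [-0.5, 0.5, -1.3]
opening: 0.191
time_s: 15.78
eef_pos: [0.5812, -0.018, 0.059]
eef_rot: [0.003, 0.979, -0.205, 0.001]
wrist_force: [-0.4, -0.2, 0.5]
opening: 0.448
time_s: 16.4
eef_pos: [0.5833, -0.0168, 0.2294]
eef_rot: [0.002, 0.979, -0.204, 0.005]
wrist_force: [0.4, 0.9, -0.3]
opening: 0.448
pos [ 0.5833 -0.0168  0.2294] shift units [0.586 1.507 0.307] rows>= 5.3
  turn [ 0.001  -0.0035 -0.0367] rows>= 0.6
  turn [-0.0053 -0.0016  0.9633] rows>= 16.2
```

View pics/s11.png

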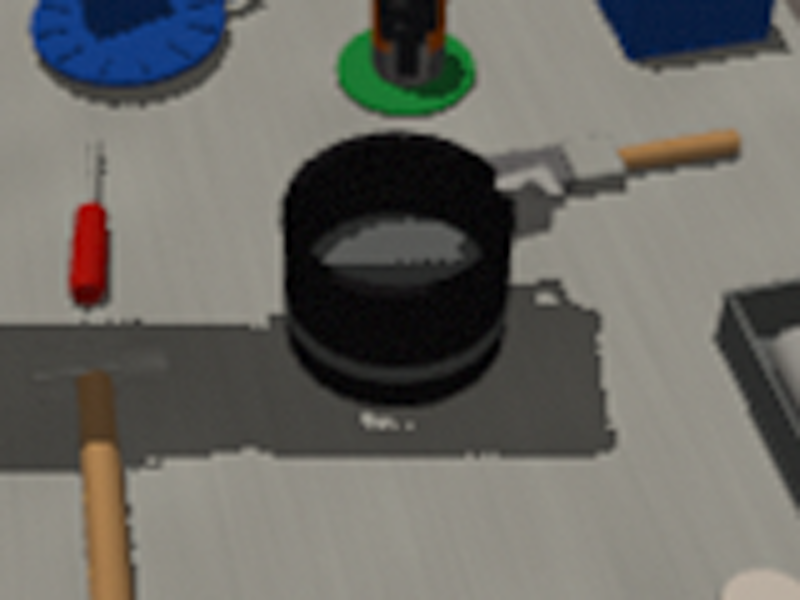

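View pics/s11b.png

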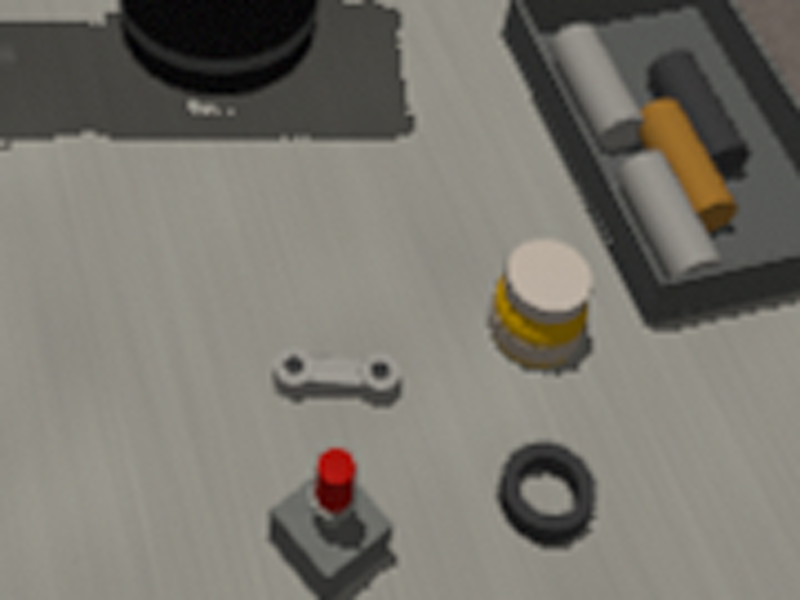

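```bash
python3 -m pendant '[[[0.04,0.1,0.02,0,-0.001,-0.012],[0.09,0.21,0.04,0,-0.001,-0.012],[0.09,0.24,0.05,0,-0.001,-0.012],[0.09,0.24,0.05,0,0,0],[0.09,0.24,0.05,0,0,0],[0.09,0.22,0.05,0,0,0],[0.06,0.17,0.03,0,0,0],[0.02,0.05,0,0,0,0],[0,0,0,0,0,0]]]' 0.5; python3 - <<'E'
from h import *
goto([.5706,-.3403,.06],-107)
s=cam("side"); crop(s,200,210,380,345,"s12.png"); t=cam("top"); crop(t,180,120,380,270,"t12.png")
E
```

```text
time_s: 17.58
eef_pos: [0.5919, -0.3346, 0.1508]
eef_rot: [-0.004, 0.989, -0.146, -0.01]
wrist_force: [0.1, -0.0, -0.6]
opening: 0.5
pos [ 0.5919 -0.3346  0.1508] shift units [-0.084  0.06   0.456] rows>= 1.5
  turn [-0.0017  0.007   0.0015] rows>= 0.1
  turn [-0.0109 -0.0026 -0.9985] rows>= 16.8
```

View pics/s12.png

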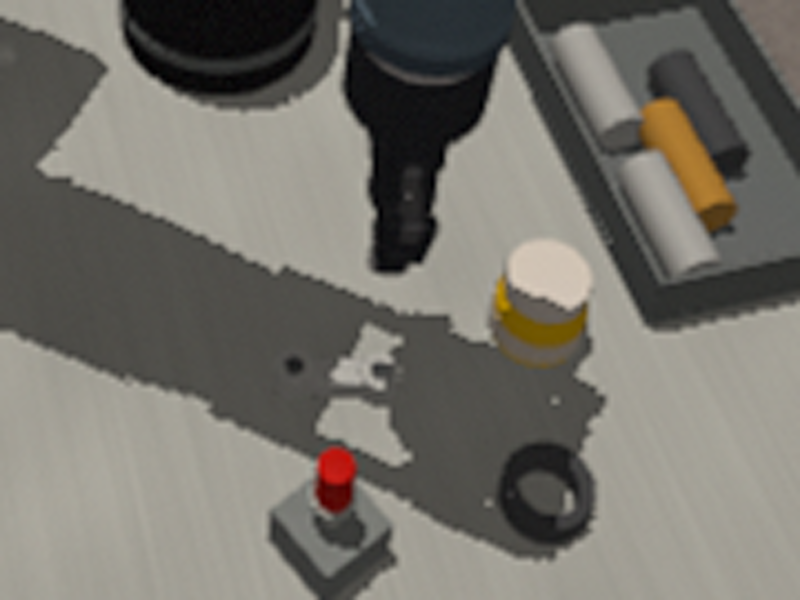

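View pics/t12.png

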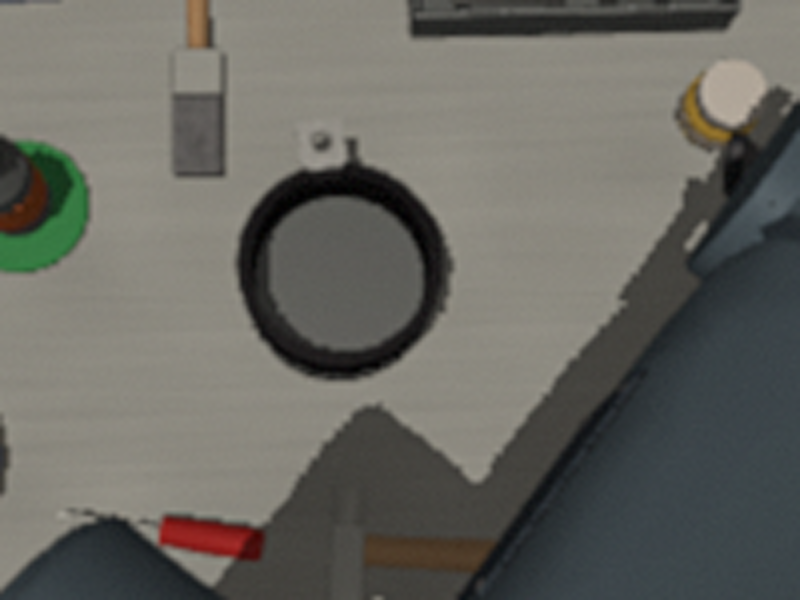

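```bash
python3 - <<'E'
from h import *
s=cam("side");t=cam("top"); cv2.imwrite("pics/s13.png",s["pixels"])
im=t["pixels"][165:215,235:295]; im=cv2.convertScaleAbs(im,alpha=2.2,beta=-60); cv2.imwrite("pics/t13.png",cv2.resize(im,None,fx=10,fy=10,interpolation=cv2.INTER_CUBIC))
E
```

```text
(no output)
```

View pics/s13.png

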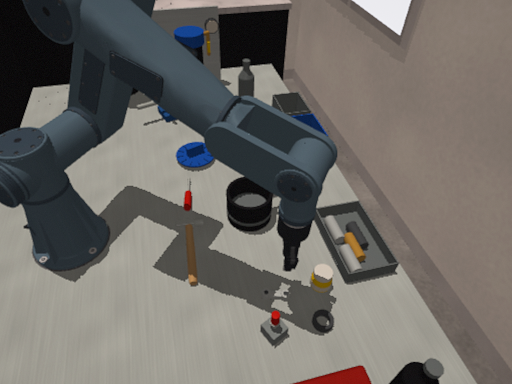

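View pics/t13.png

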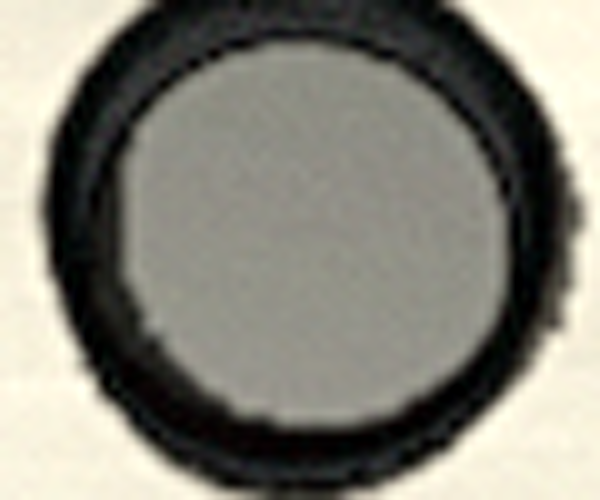

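```bash
python3 - <<'E'
from h import *
s=cam("side");t=cam("top"); cv2.imwrite("pics/t14.png",cv2.resize(t["pixels"],None,fx=1.5,fy=1.5))
im=s["pixels"][230:350,200:360]; im=cv2.convertScaleAbs(im,alpha=2,beta=0); cv2.imwrite("pics/s14.png",cv2.resize(im,None,fx=5,fy=5,interpolation=cv2.INTER_CUBIC))
E
```

```text
(no output)
```

View pics/t14.png

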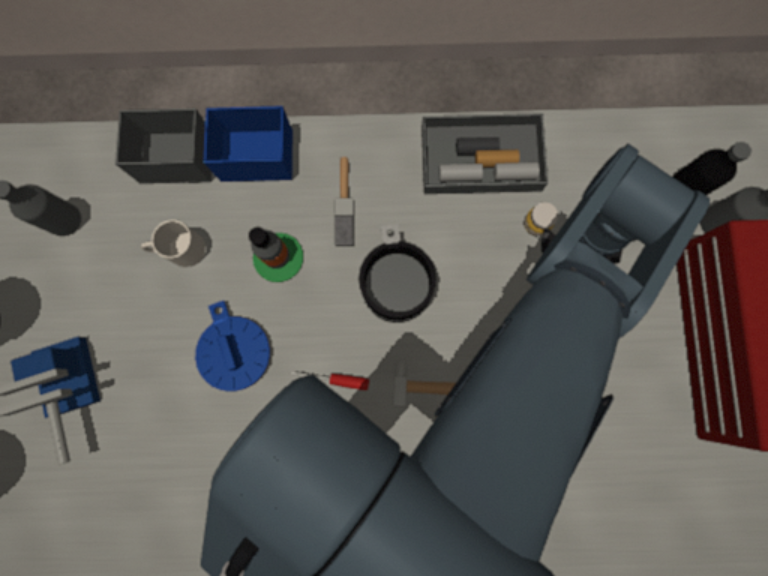

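View pics/s14.png

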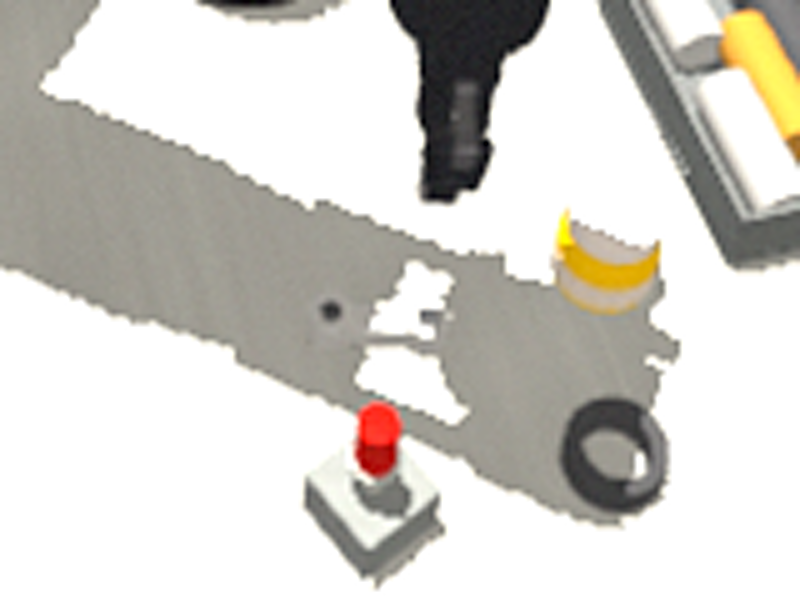

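```bash
python3 - <<'E'
from h import *
s=cam("side")
im=s["pixels"][165:240,215:315]; im=cv2.convertScaleAbs(im,alpha=1.8,beta=0); cv2.imwrite("pics/s15.png",cv2.resize(im,None,fx=8,fy=8,interpolation=cv2.INTER_CUBIC))
E
```

```text
(no output)
```

View pics/s15.png

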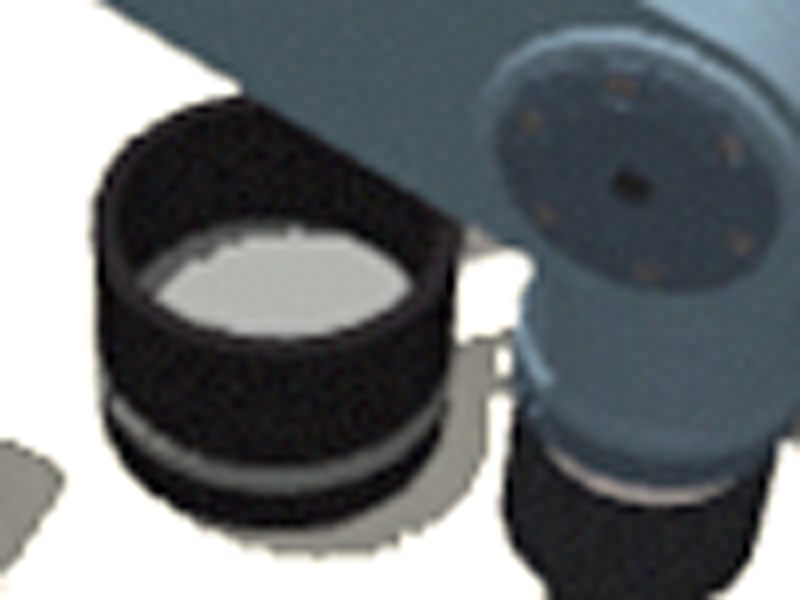

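```bash
python3 -m pendant '[[[0,0.1,-0.2,0,0,0],[0,0.2,-0.25,0,0,0],[0,0.2,-0.25,0,0,0],[0,0.2,-0.2,0,0,0],[0,0.2,0,0,0,0],[0,0.2,0,0,0,0]]]'; python3 - <<'E'
from h import *
s=cam("side");t=cam("top"); cv2.imwrite("pics/t16.png",cv2.resize(t["pixels"],None,fx=1.5,fy=1.5)); cv2.imwrite("pics/s16.png",cv2.resize(s["pixels"],None,fx=1.5,fy=1.5))
E
```

```text
time_s: 18.68
eef_pos: [0.5359, -0.5449, 0.3405]
eef_rot: [-0.002, 0.99, -0.139, -0.008]
wrist_force: [0.0, -0.9, 0.3]
opening: 0.5
```

View pics/t16.png

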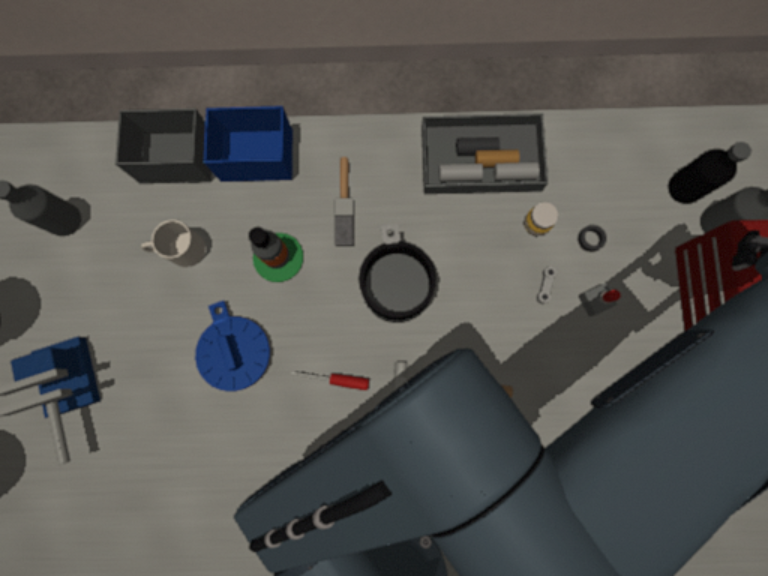

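View pics/s16.png

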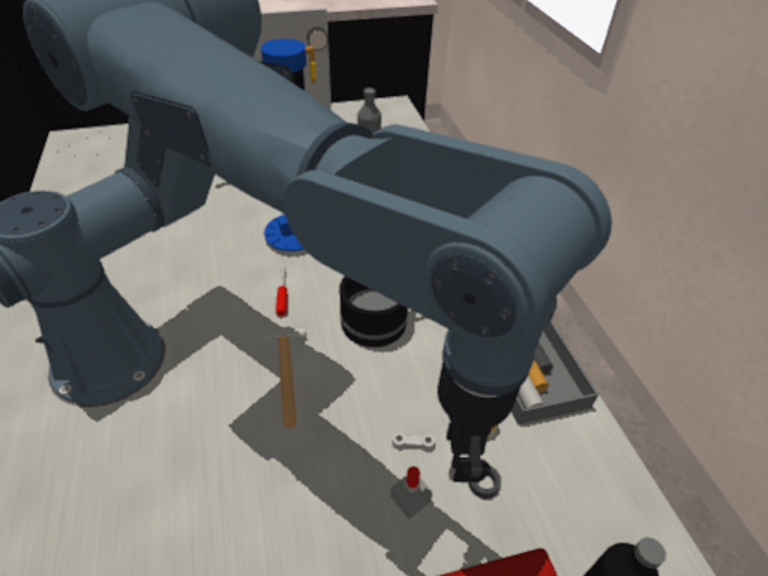

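```bash
python3 - <<'E'
from h import *
s=cam("side");t=cam("top")
for c,b,n in((t,(165,215,235,295),"t17.png"),(s,(165,240,215,290),"s17.png")):
    g=c["pixels"][b[0]:b[1],b[2]:b[3]].astype(float); g=np.clip((g-g.min())/(120-g.min())*255,0,255).astype(np.uint8); cv2.imwrite("pics/"+n,cv2.resize(g,None,fx=8,fy=8,interpolation=cv2.INTER_CUBIC))
print(t["pixels"][188,250:282].mean(1).round())
E
```

```text
[85. 86. 84. 84. 86. 85. 84. 84. 84. 85. 84. 84. 85. 84. 84. 85. 83. 84.
 83. 85. 84. 83. 84. 83. 85. 84. 83. 85. 83. 84. 84. 84.]
```

View pics/t17.png

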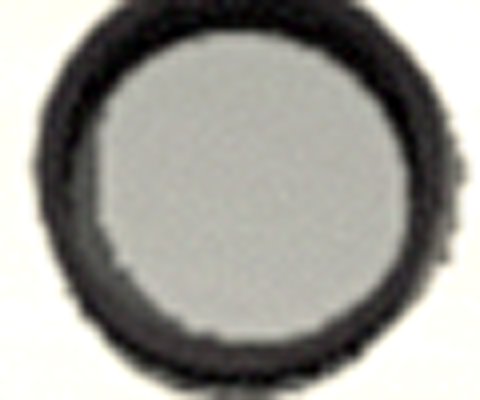

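View pics/s17.png

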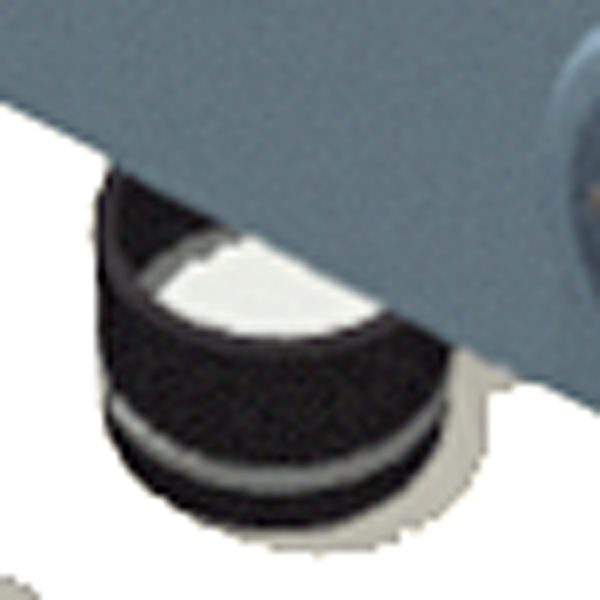

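```bash
python3 - <<'E'
from h import *
s=cam("side");t=cam("top")
for c,b,n in((s,(240,345,260,400),"s18.png"),(t,(130,230,440,512),"t18.png")):
    g=c["pixels"][b[0]:b[1],b[2]:b[3]]; g=cv2.convertScaleAbs(g,alpha=2.2); k=560/g.shape[0]; cv2.imwrite("pics/"+n,cv2.resize(g,None,fx=k,fy=k,interpolation=cv2.INTER_CUBIC))
E
```

```text
(no output)
```

View pics/s18.png

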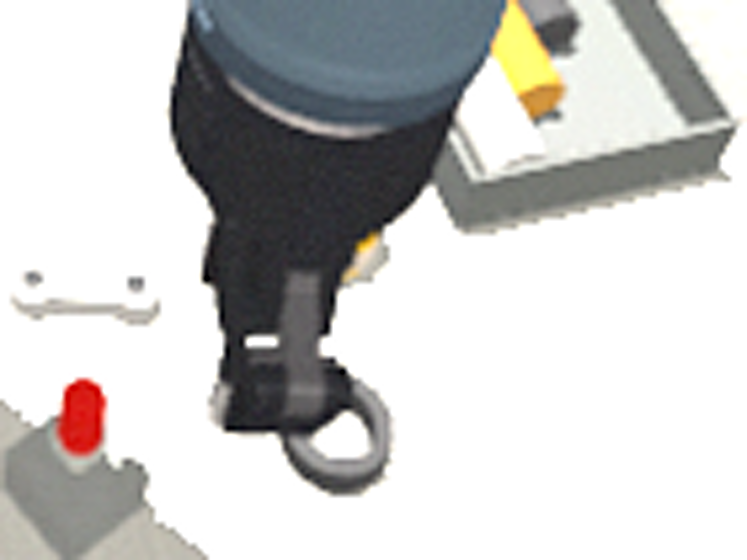

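View pics/t18.png

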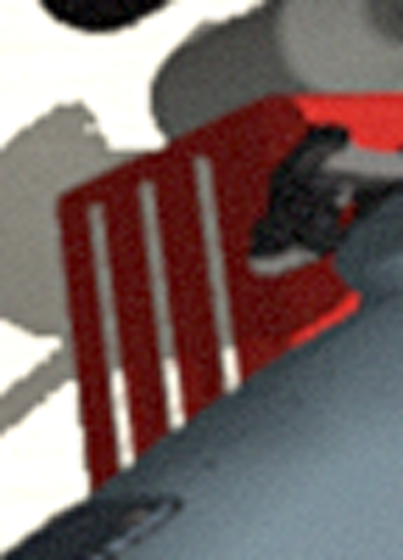

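```bash
python3 -m pendant '[[[0,-0.05,0,0,0,-0.055],[0,-0.1,0,0,0,-0.055],[0,-0.1,0,0,0,-0.055],[0,-0.05,0,0,0,-0.055],[0,0,0,0,0,-0.055],[0,0,0,0,0,-0.055],[0,0,0,0,0,-0.055]]]'; python3 - <<'E'
from h import *
s=cam("side"); X=st()[1]; print(X,proj(s,X)); u,v=map(int,proj(s,X)); 
g=s["pixels"][max(v-70,0):v+25,u-60:u+60]; g=cv2.convertScaleAbs(g,alpha=2.2); cv2.imwrite("pics/s19.png",cv2.resize(g,None,fx=6,fy=6,interpolation=cv2.INTER_CUBIC))
E
```

```text
time_s: 19.85
eef_pos: [0.5433, -0.4688, 0.3411]
eef_rot: [-0.008, 0.881, 0.473, -0.005]
wrist_force: [0.0, -0.6, 0.1]
opening: 0.5
[ 0.54344195 -0.46865214  0.34114052] (np.float64(293.3552301142648), np.float64(268.46125253812244))
```

View pics/s19.png

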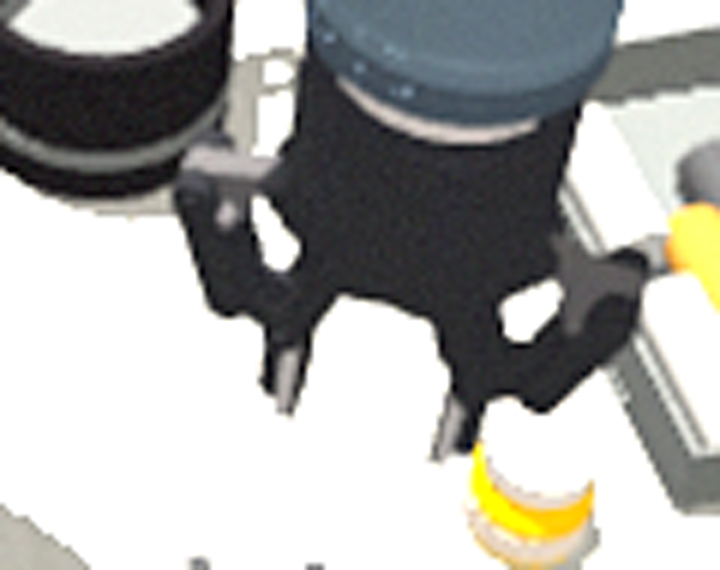

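```bash
python3 - <<'E'
import cv2,numpy as np
g=cv2.imread("pics/s11.png")[120:420,260:560]; g=cv2.convertScaleAbs(g,alpha=2.2); cv2.imwrite("pics/s11z.png",cv2.resize(g,None,fx=2,fy=2,interpolation=cv2.INTER_CUBIC))
E
```

```text
(no output)
```

View pics/s11z.png

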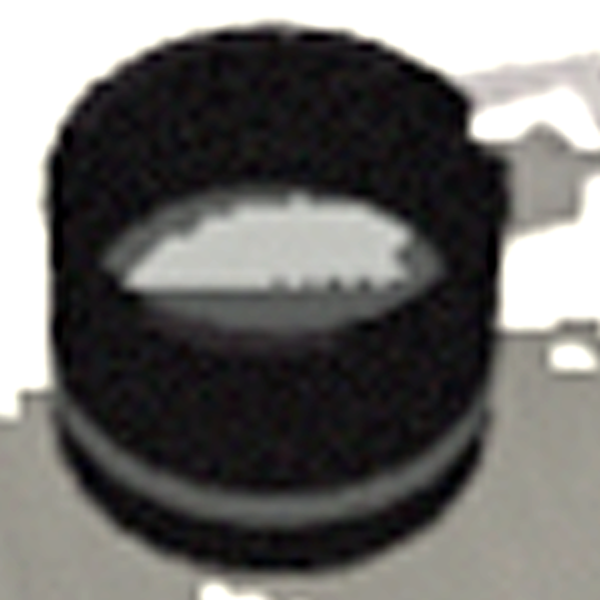

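```bash
python3 - <<'E'
from h import *
s=cam("side");t=cam("top"); cv2.imwrite("pics/t20.png",cv2.convertScaleAbs(cv2.resize(t["pixels"],None,fx=1.5,fy=1.5),alpha=1.5)); cv2.imwrite("pics/s20.png",cv2.resize(s["pixels"],None,fx=1.5,fy=1.5))
E
```

```text
(no output)
```

View pics/t20.png

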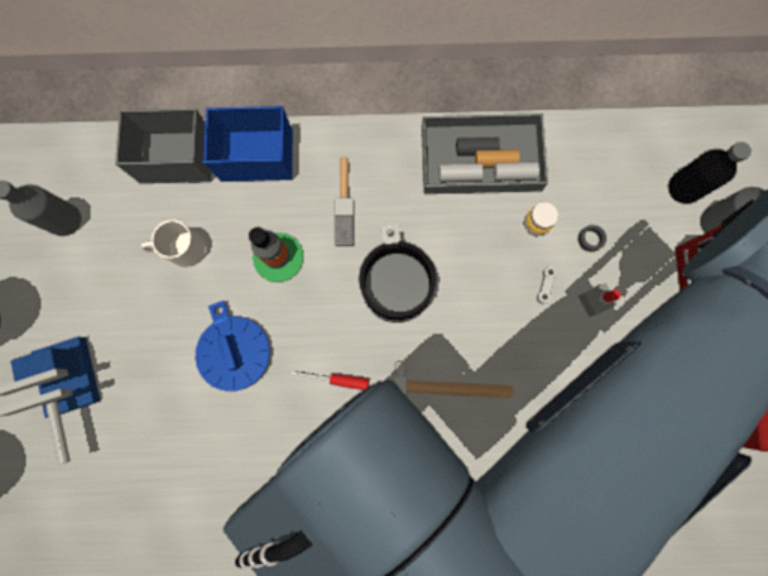

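View pics/s20.png

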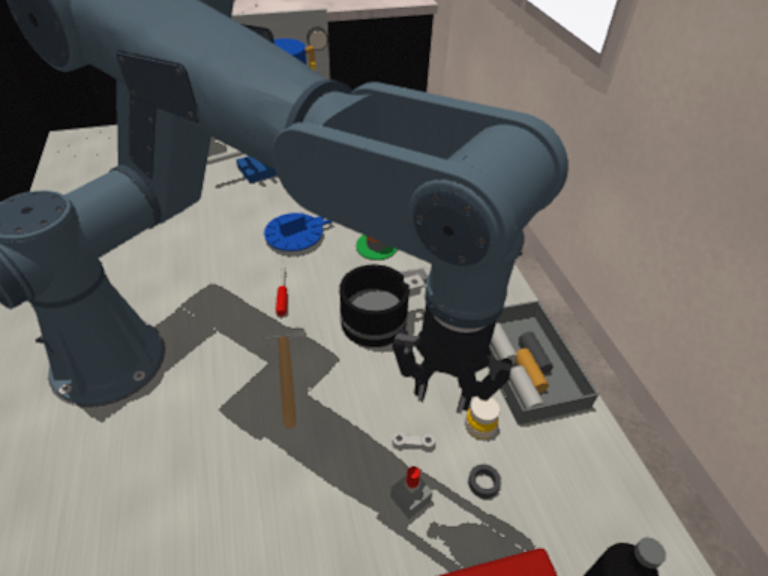

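```bash
python3 - <<'E'
from h import *
t=cam("top"); a=cv2.imread("pics/top0.png"); b=t["pixels"]
f=lambda g:cv2.resize(cv2.convertScaleAbs(g[155:220,235:300],alpha=3.),None,fx=6,fy=6,interpolation=cv2.INTER_NEAREST)
cv2.imwrite("pics/t21.png",np.hstack([f(a),f(b)]))
E
```

```text
(no output)
```

View pics/t21.png

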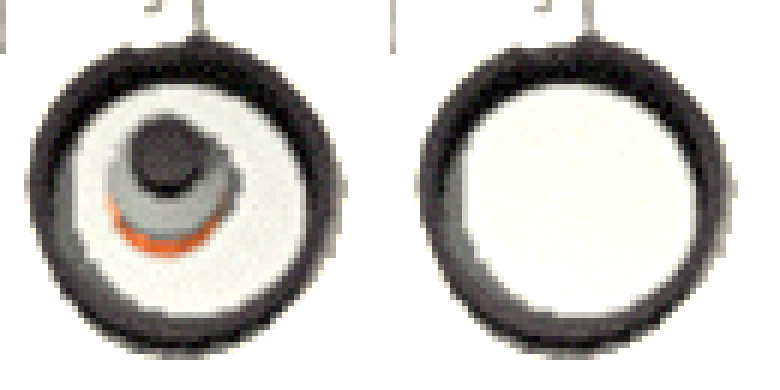

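```bash
python3 - <<'E'
from h import *
for n in("top","side"):
    c=cam(n)["pixels"]; a=cv2.imread(f"pics/{n}0.png")
    d=cv2.absdiff(a,c).max(2); vis=cv2.applyColorMap(cv2.convertScaleAbs(d,alpha=4),cv2.COLORMAP_JET); cv2.imwrite(f"pics/d_{n}.png",cv2.resize(vis,None,fx=1.5,fy=1.5))
E
```

```text
(no output)
```

View pics/d_top.png

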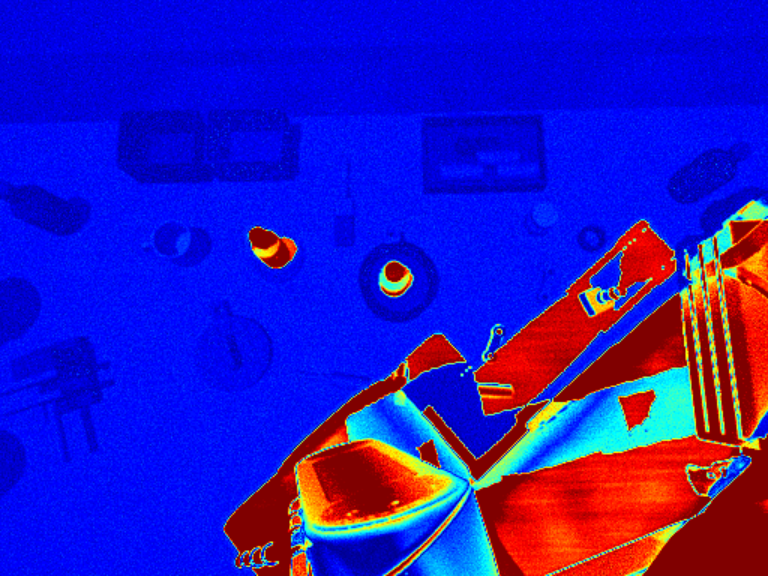

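View pics/d_side.png

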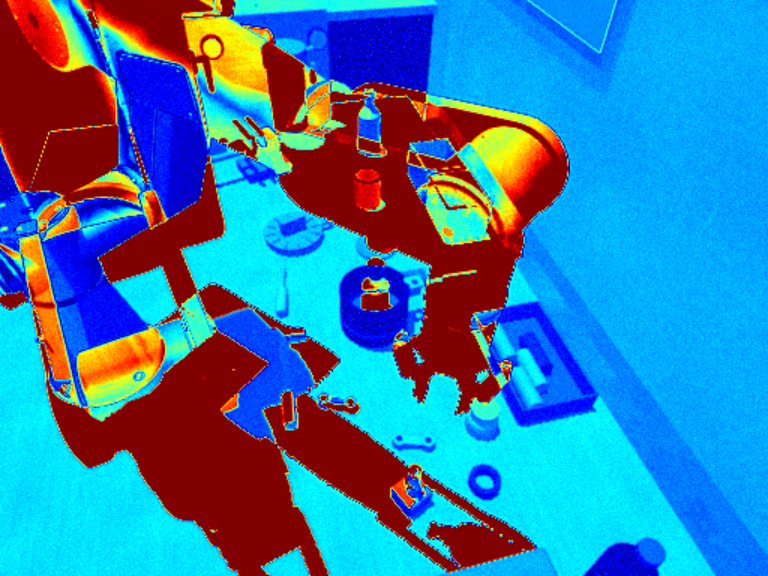

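```bash
python3 - <<'E'
from h import *
goto([.5706,-.3403,.34],-107)
E
```

```text
pos [ 0.5426 -0.4703  0.3408] shift units [ 0.616 -0.249  0.008] rows>= 2.1
  turn [-0.0048  0.0041  0.4048] rows>= 6.8
  turn [-0.0044 -0.0052 -0.5952] rows>= 10.0
```

```bash
python3 -m pendant '[[[0.12,-0.05,0,-0.001,0.001,0],[0.2,-0.08,0,-0.001,0.001,0],[0.2,-0.08,0,-0.001,0.001,0],[0.1,-0.04,0,-0.001,0.001,0],[0,0,0,0,0,0.058],[0,0,0,0,0,0.058],[0,0,0,0,0,0.058],[0,0,0,0,0,0.058],[0,0,0,0,0,0.058],[0,0,0,0,0,0.058],[0,0,0,0,0,0.058],[0,0,0,0,0,0]]]'; python3 - <<'E'
from h import *
goto([.5706,-.3403,.06],-107)
s=cam("side");t=cam("top"); cv2.imwrite("pics/t22.png",cv2.convertScaleAbs(cv2.resize(t["pixels"],None,fx=1.5,fy=1.5),alpha=1.5)); cv2.imwrite("pics/s22.png",cv2.resize(s["pixels"],None,fx=1.5,fy=1.5))
E
```

```text
time_s: 21.65
eef_pos: [0.5709, -0.3405, 0.3411]
eef_rot: [-0.005, 0.985, -0.174, -0.0]
wrist_force: [0.0, 0.4, 0.4]
opening: 0.496
pos [ 0.5709 -0.3405  0.3411] shift units [1.000e-03 1.300e-02 1.405e+00] rows>= 4.5
  turn [-0.0031  0.0005 -0.0172] rows>= 0.3
  turn [8.000e-04 4.700e-03 9.828e-01] rows>= 16.5
```

View pics/t22.png

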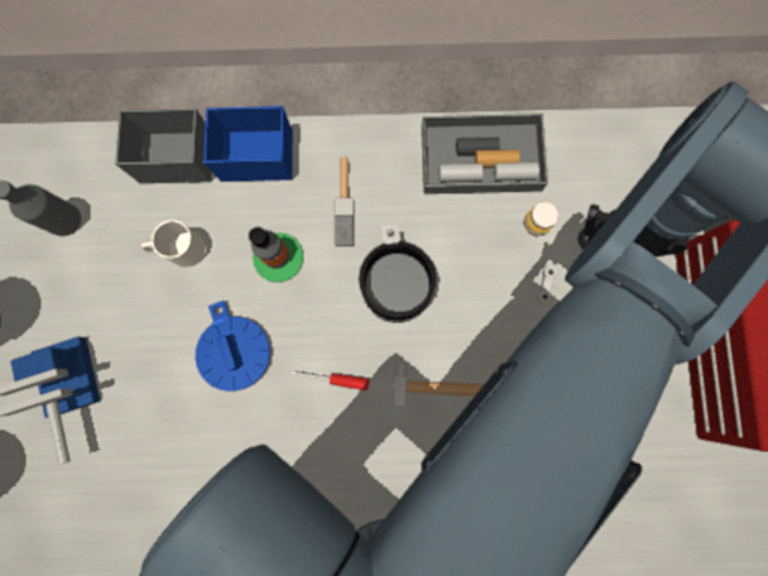

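View pics/s22.png

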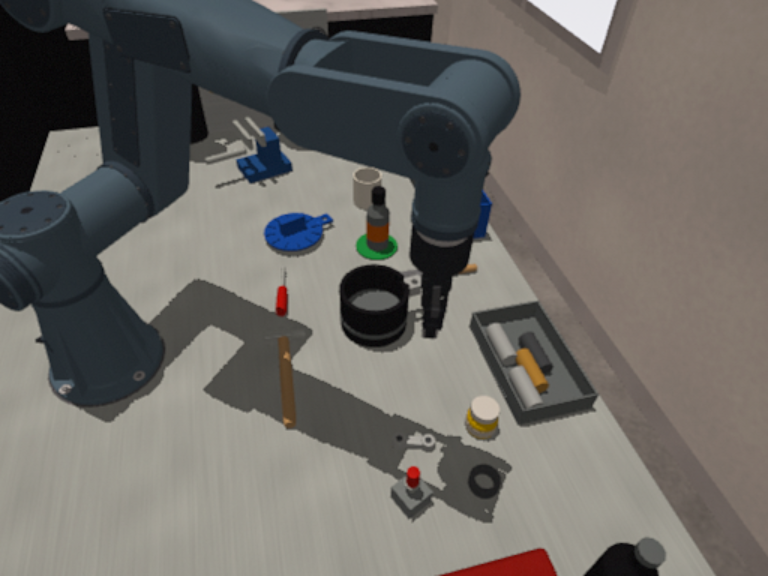

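```bash
python3 -m pendant '[[[0,0.005,0.15,-0.001,0,-0.006],[0,0.004,0.2,-0.001,0,-0.006],[0,0.004,0.22,-0.001,0,-0.005],[0,0,0.22,0,0,0],[0,0,0.22,0,0,0],[0,0,0.18,0,0,0],[0,0,0.12,0,0,0],[0,0,0,0,0,0]]]'; python3 - <<'E'
from h import *
goto([.5706,-.3403,.004],-107)
E
```

```text
time_s: 22.75
eef_pos: [0.5711, -0.3447, 0.0732]
eef_rot: [0.001, 0.991, -0.135, 0.001]
wrist_force: [-0.2, 0.9, 0.6]
opening: 0.497
pos [ 0.5711 -0.3447  0.0732] shift units [-0.009 -0.021  0.346] rows>= 1.1
  turn [ 0.0008 -0.0009  0.0084] rows>= 0.1
  turn [ 0.0013  0.0013 -0.9916] rows>= 16.7
```

```bash
python3 -m pendant '[[[-0.009,-0.02,0.15,0.001,-0.001,0.008],[0,0,0.12,0,0,0],[0,0,0.04,0,0,0],[0,0,0,0,0,0]]]'; python3 - <<'E'
from h import *
goto([.5706,-.3403,.004],-107)
s=cam("side"); crop(s,220,250,340,340,"s23.png")
E
```

```text
time_s: 23.25
eef_pos: [0.5743, -0.3439, 0.0164]
eef_rot: [0.002, 0.989, -0.145, 0.004]
wrist_force: [-0.4, 0.1, 0.5]
opening: 0.498
pos [ 0.5743 -0.3439  0.0164] shift units [-0.023 -0.012  0.062] rows>= 0.2
  turn [ 0.0011 -0.0026  0.0018] rows>= 0.1
  turn [ 0.0041  0.0017 -0.9982] rows>= 16.8
```

View pics/s23.png

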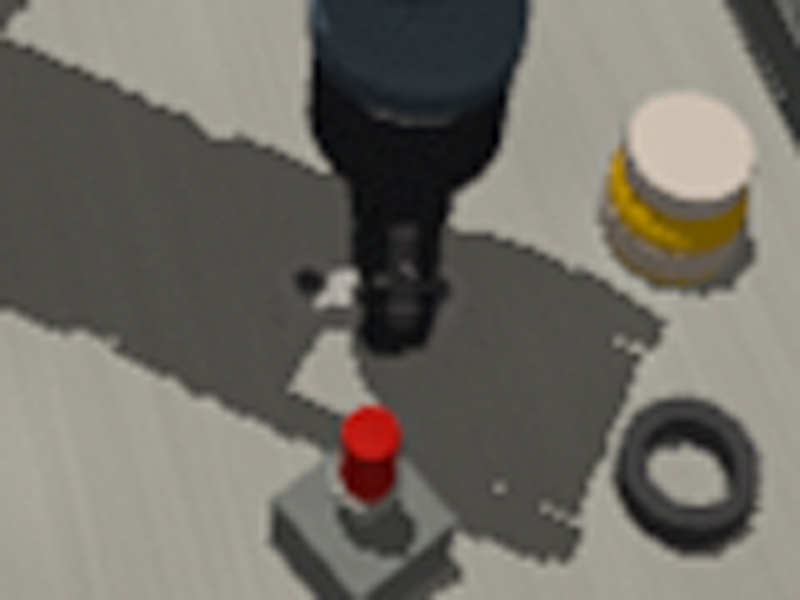

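```bash
python3 -m pendant '[[[-0.023,-0.012,0.055,0.001,-0.003,0.002],[0,0,0.01,0,0,0]]]'; python3 -m pendant '[[[0,0,0.005,0,0,0],[0,0,0.005,0,0,0],[0,0,0,0,0,0],[0,0,0,0,0,0]]]' 1; python3 -m pendant '[[[0,0,-0.06,0,-0.001,0],[0,0,-0.15,0,0,0],[0,0,-0.22,0,0,0],[0,0,-0.22,0,0,0],[0,0,-0.2,0,0,0],[0,0,0,0,0,0]]]';python3 - <<'E'
from h import *
goto([.573,-.0265,.165],-107)
E
```

```text
time_s: 23.55
eef_pos: [0.5719, -0.3414, 0.0056]
eef_rot: [0.001, 0.989, -0.148, 0.001]
wrist_force: [-0.4, -0.2, -0.5]
opening: 0.496
time_s: 24.05
eef_pos: [0.5725, -0.3418, 0.0047]
eef_rot: [0.002, 0.989, -0.148, 0.002]
wrist_force: [-0.5, -0.4, 0.7]
opening: 0.195
time_s: 24.8
eef_pos: [0.5723, -0.3412, 0.1823]
eef_rot: [0.001, 0.989, -0.148, -0.0]
wrist_force: [-1.6, -0.3, -0.9]
opening: 0.192
pos [ 0.5723 -0.3412  0.1823] shift units [-0.458 -1.506  0.083] rows>= 5.0
  turn [ 0.0008  0.0001 -0.0002] rows>= 0.0
  turn [ 2.000e-04 -1.300e-03  9.998e-01] rows>= 16.8
```

```bash
python3 -m pendant '[[[-0.03,-0.1,0,0,0,0],[-0.06,-0.2,0.01,0,0,0],[-0.07,-0.23,0.01,0,0,0],[-0.07,-0.23,0.01,0,0,0],[-0.07,-0.23,0.01,0,0,0],[-0.07,-0.23,0.01,0,0,0],[-0.06,-0.17,0.01,0,0,0],[-0.02,-0.06,0,0,0,0],[0,0,0,0,0,0]]]'; python3 - <<'E'
from h import *
goto([.573,-.0265,.165],-107)
s=cam("side");t=cam("top"); cv2.imwrite("pics/t24.png",cv2.convertScaleAbs(cv2.resize(t["pixels"],None,fx=1.5,fy=1.5),alpha=1.5)); cv2.imwrite("pics/s24.png",cv2.resize(s["pixels"],None,fx=1.5,fy=1.5))
E
```

```text
time_s: 25.92
eef_pos: [0.5603, -0.0168, 0.157]
eef_rot: [-0.003, 0.989, -0.147, -0.012]
wrist_force: [0.2, -1.0, -0.6]
opening: 0.187
pos [ 0.5603 -0.0168  0.157 ] shift units [ 0.074  0.028 -0.042] rows>= 0.3
  turn [-0.0006  0.0076  0.0005] rows>= 0.1
  turn [-0.0119 -0.001  -0.9994] rows>= 16.8
```

View pics/t24.png

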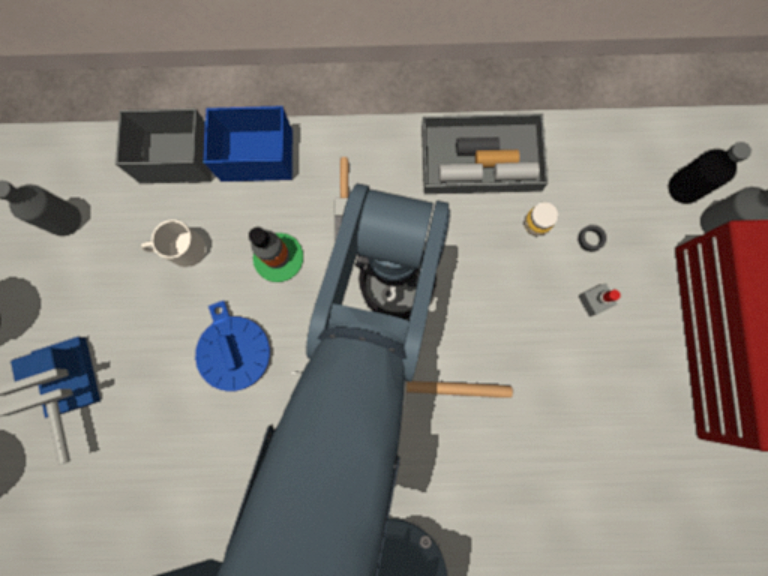

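View pics/s24.png

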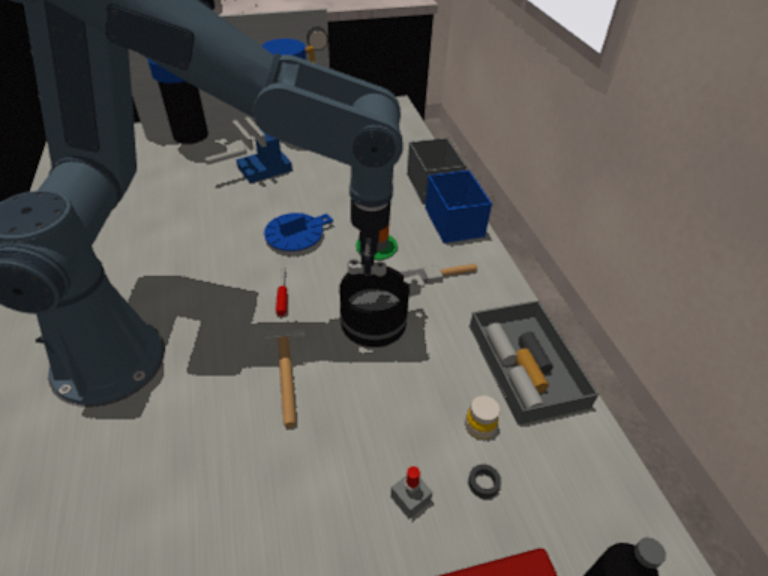

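```bash
python3 -m pendant '[[[0.05,0.02,0,0,0.006,0],[0.03,0.01,0,0,0.002,0],[0,0,0,0,0,0]]]'; python3 - <<'E'
from h import *
goto([.573,-.0265,.03],-107)
E
```

```text
time_s: 26.4
eef_pos: [0.5758, -0.0329, 0.1571]
eef_rot: [-0.0, 0.989, -0.15, 0.002]
wrist_force: [0.4, -0.4, -1.3]
opening: 0.19
pos [ 0.5758 -0.0329  0.1571] shift units [-0.026 -0.026  0.636] rows>= 2.0
  turn [-0.0004 -0.0015 -0.0015] rows>= 0.0
  turn [-2.400e-03  6.000e-04  9.985e-01] rows>= 16.8
```

```bash
python3 -m pendant '[[[-0.015,-0.02,0.1,0,-0.001,-0.001],[0,0,0.15,0,0,0],[0,0,0.1,0,0,0],[0,0,0,0,0,0]]]'; python3 - <<'E'
from h import *
goto([.573,-.0265,.03],-107)
E
```

```text
time_s: 26.9
eef_pos: [0.5725, -0.0275, 0.0814]
eef_rot: [-0.001, 0.989, -0.149, -0.001]
wrist_force: [0.8, 0.3, -0.3]
opening: 0.193
pos [ 0.5725 -0.0275  0.0814] shift units [ 0.002 -0.005  0.257] rows>= 0.8
  turn [-0.0004  0.0006 -0.0007] rows>= 0.0
  turn [9.000e-04 7.000e-04 9.993e-01] rows>= 16.8
```

```bash
python3 -m pendant '[[[0,-0.004,0.12,0,0,0],[0,0,0.1,0,0,0],[0,0,0.03,0,0,0]]]'; python3 - <<'E'
from h import *
goto([.573,-.0265,.03],-107)
E
```

```text
time_s: 27.28
eef_pos: [0.5735, -0.0262, 0.0312]
eef_rot: [-0.001, 0.989, -0.149, 0.0]
wrist_force: [0.6, 0.4, -1.5]
opening: 0.193
pos [ 0.5735 -0.0262  0.0312] shift units [-0.002  0.002  0.006] rows>= 0.0
  turn [-0.0005 -0.     -0.0005] rows>= 0.0
  turn [-0.000e+00  8.000e-04  9.995e-01] rows>= 16.8
```

```bash
python3 -m pendant '[[[0,0,0.03,0,0,0],[0,0,0.03,0,0,0]]]'; python3 -m pendant '[[[0,0,0,0,0,0],[0,0,0,0,0,0],[0,0,0,0,0,0]]]' 0.6; python3 -m pendant '[[[0,0,-0.1,0,0,0],[0,0,-0.2,0,0,0],[0,0,-0.25,0,0,0],[0,0,-0.25,0,0,0],[0,0,0,0,0,0]]]'; python3 - <<'E'
from h import *
goto([.4416,.3129,.2],110.4)
s=cam("side");t=cam("top"); 
im=t["pixels"][150:230,220:310]; cv2.imwrite("pics/t25.png",cv2.convertScaleAbs(cv2.resize(im,None,fx=7,fy=7),alpha=1.5))
im=s["pixels"][120:240,190:330]; cv2.imwrite("pics/s25.png",cv2.convertScaleAbs(cv2.resize(im,None,fx=5,fy=5),alpha=1.5))
E
```

```text
time_s: 27.52
eef_pos: [0.5737, -0.0263, 0.0303]
eef_rot: [-0.0, 0.989, -0.148, -0.002]
wrist_force: [-28.0, 3.2, 54.9]
opening: 0.193
time_s: 27.9
eef_pos: [0.5766, -0.0267, 0.035]
eef_rot: [0.0, 0.989, -0.147, 0.002]
wrist_force: [0.6, 0.2, 0.3]
opening: 0.401
time_s: 28.52
eef_pos: [0.5763, -0.0266, 0.2034]
eef_rot: [0.0, 0.989, -0.147, 0.002]
wrist_force: [0.0, 0.2, -0.2]
opening: 0.4
pos [ 0.5763 -0.0266  0.2034] shift units [-1.14  -1.427  0.013] rows>= 5.8
  turn [-1.400e-03 -4.000e-04  7.924e-01] rows>= 13.3
  turn [ 0.0003 -0.0011 -0.2076] rows>= 3.5
```

View pics/t25.png

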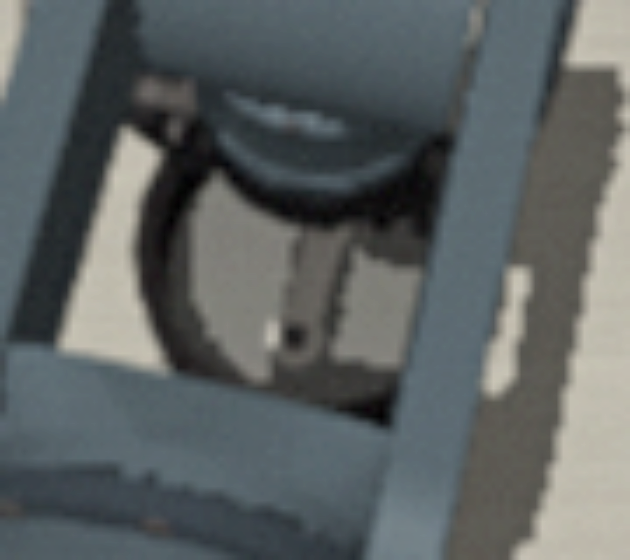

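View pics/s25.png

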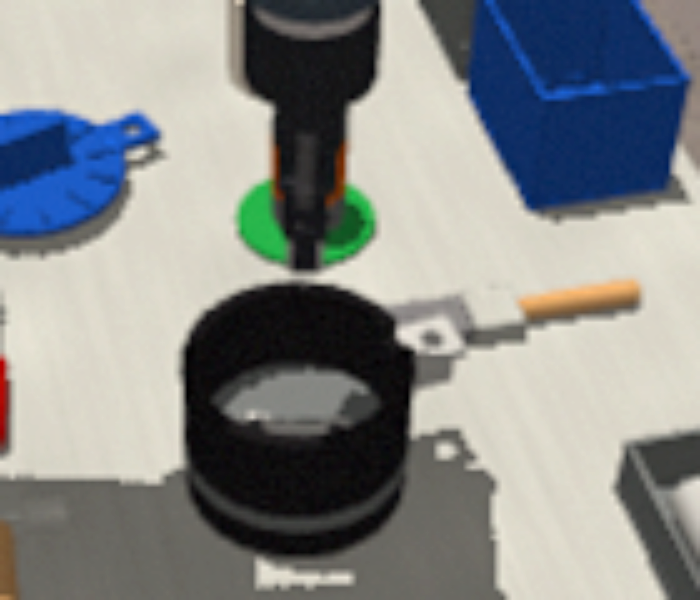

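```bash
python3 -m pendant '[[[-0.1,-0.13,-0.05,0,0,0],[-0.17,-0.21,0,0,0,0],[-0.17,-0.22,0,0,0,0],[-0.17,-0.22,0,0,0,0],[-0.17,-0.21,0,0,0,0],[-0.17,-0.21,0,0,0,0],[-0.13,-0.16,0,0,0,0],[-0.06,-0.07,0,0,0,0],[0,0,0,0,0,0]]]' 0.4; python3 - <<'E'
from h import *
goto([.4416,.3129,.1],110.4)
s=cam("side");t=cam("top"); 
im=t["pixels"][150:230,220:310]; cv2.imwrite("pics/t26.png",cv2.convertScaleAbs(cv2.resize(im,None,fx=7,fy=7),alpha=1.5))
im=s["pixels"]; cv2.imwrite("pics/s26.png",cv2.convertScaleAbs(cv2.resize(im,None,fx=1.5,fy=1.5),alpha=1.5)); cv2.imwrite("pics/t26f.png",cv2.resize(t["pixels"],None,fx=1.5,fy=1.5))
E
```

```text
time_s: 29.75
eef_pos: [0.4255, 0.3218, 0.1958]
eef_rot: [0.004, 0.989, -0.149, -0.016]
wrist_force: [0.2, -0.2, 0.1]
opening: 0.602
pos [0.4255 0.3218 0.1958] shift units [0.104 0.013 0.476] rows>= 1.6
  turn [ 0.0136 -0.0012  0.7914] rows>= 13.3
  turn [ 0.0009  0.0105 -0.2085] rows>= 3.5
```

View pics/t26.png

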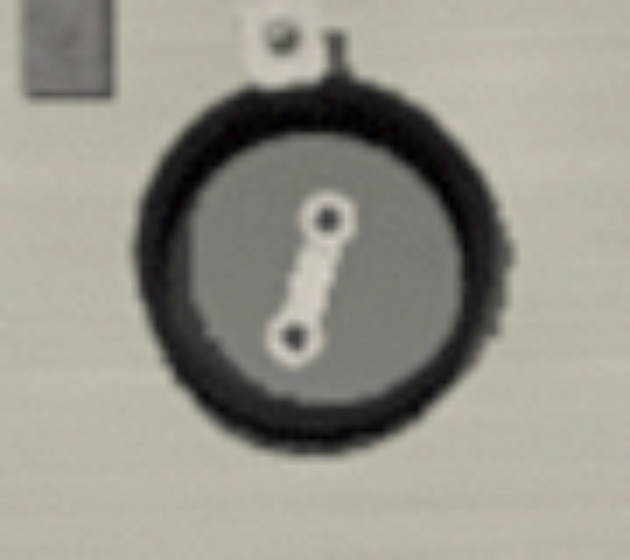

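View pics/s26.png

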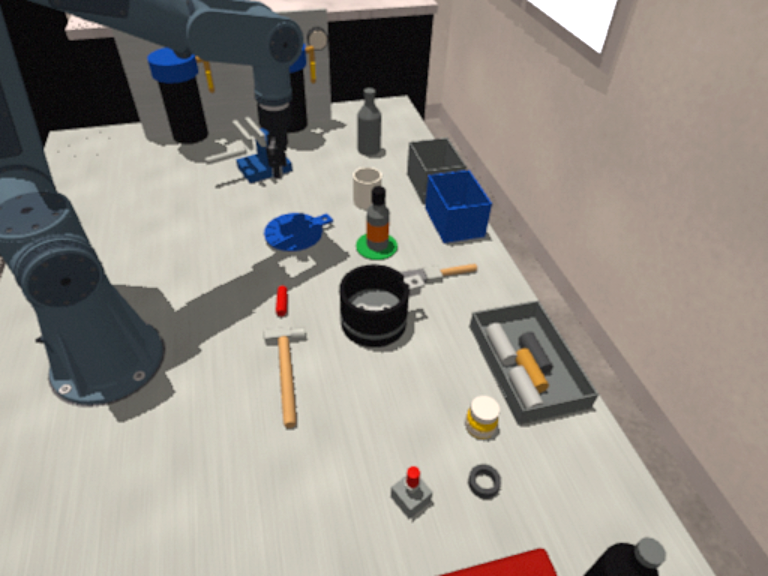

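View pics/t26f.png

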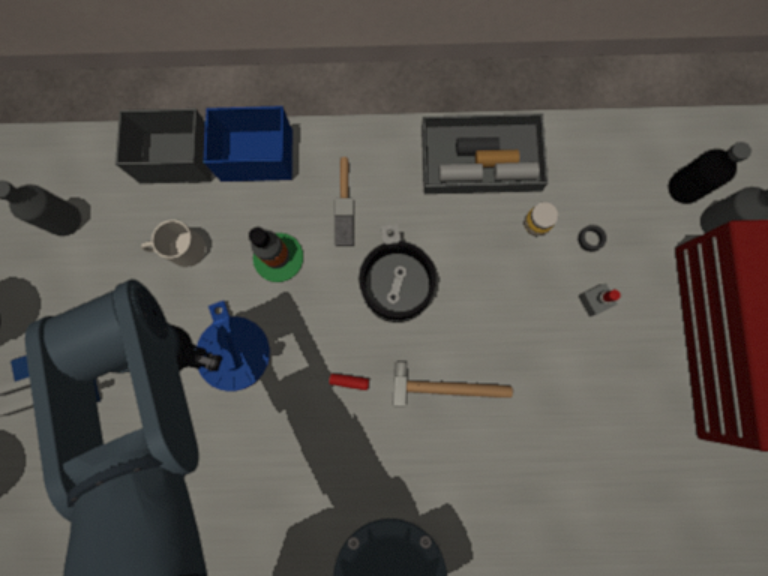

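```bash
python3 - <<'E'
from h import *
s=cam("side");t=cam("top")
T=C(220,150,7)
p1=T(328,218);p2=T(292,336)
for z in(.02,.026,.036,.046):
    a,b=onz(t,*p1,z),onz(t,*p2,z); print(z,np.linalg.norm(a-b).round(4),((a+b)/2).round(4), "far hole in side",np.round(proj(s,a),1),np.round(proj(s,b),1))
im=s["pixels"][170:235,220:280]; cv2.imwrite("pics/s27.png",cv2.convertScaleAbs(cv2.resize(im,None,fx=9,fy=9,interpolation=cv2.INTER_CUBIC),alpha=1.5))
E
```

```text
0.02 0.0562 [ 0.578  -0.0252  0.02  ] far hole in side [258.3 210.8] [241.7 209.7]
0.026 0.0559 [ 0.577  -0.0252  0.026 ] far hole in side [258.  209.6] [241.5 208.6]
0.036 0.0554 [ 0.5752 -0.0251  0.036 ] far hole in side [257.5 207.7] [241.  206.6]
0.046 0.0549 [ 0.5734 -0.025   0.046 ] far hole in side [257.  205.7] [240.6 204.7]
```

View pics/s27.png

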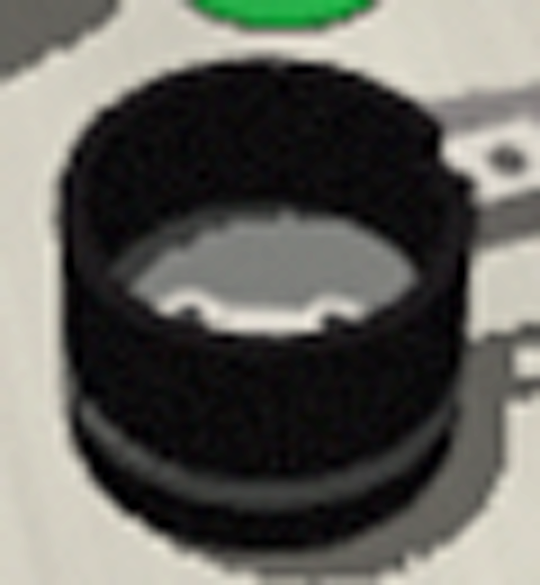

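```bash
python3 - <<'E'
from h import *
s=cam("side");t=cam("top")
T=C(220,150,7);S=C(220,170,9)
for z in(.006,.016,.026): print(z,onz(t,*T(312,130),z).round(4),"(want x .638)",onz(s,*S(280,212),z).round(4),"(want y .039)")
E
```

```text
0.006 [ 0.649  -0.0279  0.006 ] (want x .638) [0.6042 0.0671 0.006 ] (want y .039)
0.016 [ 0.6466 -0.0278  0.016 ] (want x .638) [0.6015 0.0575 0.016 ] (want y .039)
0.026 [ 0.6442 -0.0277  0.026 ] (want x .638) [0.5988 0.0479 0.026 ] (want y .039)
```

```bash
python3 -m pendant '[[[0.05,0.007,0,0.001,0.005,-0.055],[0.05,0.006,0,0,0.005,-0.055],[0,0,0,0,0,-0.055],[0,0,0,0,0,-0.045],[0,0,0.1,0,0,0],[0,0,0,0,0,0]]]' 0.4; python3 - <<'E'
from h import *
goto([.4416,.3129,.1],-69.6)
E
```

```text
time_s: 30.8
eef_pos: [0.4507, 0.3087, 0.1777]
eef_rot: [0.002, 0.983, 0.184, 0.002]
wrist_force: [0.2, -0.2, 1.1]
opening: 0.602
pos [0.4507 0.3087 0.1777] shift units [-0.036 -0.038  0.388] rows>= 1.3
  turn [ 0.0016 -0.0012  0.0047] rows>= 0.1
  turn [ 0.0019  0.0025 -0.9953] rows>= 16.7
```

```bash
python3 -m pendant '[[[-0.036,-0.038,0.1,0.001,-0.001,0.004],[0,0,0.15,0,0,0],[0,0,0.15,0,0,0],[0,0,0,0,0,0]]]'; python3 - <<'E'
from h import *
goto([.4416,.3129,.032],-69.6)
s=cam("side"); crop(s,150,110,250,185,"s28.png")
E
```

```text
time_s: 31.3
eef_pos: [0.4452, 0.3126, 0.1002]
eef_rot: [0.0, 0.984, 0.176, 0.004]
wrist_force: [-0.7, -0.4, 0.3]
opening: 0.593
pos [0.4452 0.3126 0.1002] shift units [-0.019 -0.008  0.341] rows>= 1.1
  turn [ 0.0005 -0.0023 -0.0008] rows>= 0.0
  turn [-3.500e-03 -8.000e-04  9.992e-01] rows>= 16.8
```

View pics/s28.png

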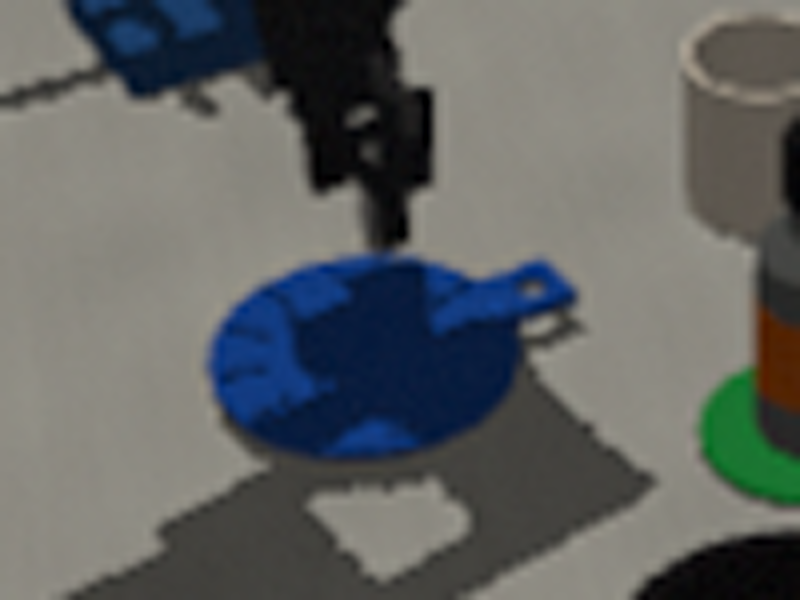

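```bash
python3 -m pendant '[[[-0.019,-0.008,0.12,0,-0.002,0],[0,0,0.12,0,0,0],[0,0,0.06,0,0,0],[0,0,0,0,0,0]]]'; python3 - <<'E'
from h import *
goto([.4416,.3129,.032],-69.6)
E
```

```text
time_s: 31.85
eef_pos: [0.4494, 0.3156, 0.0487]
eef_rot: [-0.001, 0.984, 0.175, 0.008]
wrist_force: [0.7, -1.3, -0.5]
opening: 0.602
pos [0.4494 0.3156 0.0487] shift units [-0.043 -0.001  0.083] rows>= 0.3
  turn [ 0.0003 -0.0054 -0.0012] rows>= 0.1
  turn [-8.500e-03 -5.000e-04  9.988e-01] rows>= 16.8
```

```bash
python3 -m pendant '[[[-0.043,-0.001,0.05,0,-0.0055,-0.001],[0,0,0.03,0,0,0],[0,0,0,0,0,0]]]'; python3 - <<'E'
from h import *
goto([.4416,.3129,.032],-69.6)
E
```

```text
time_s: 32.22
eef_pos: [0.4425, 0.3133, 0.034]
eef_rot: [0.0, 0.984, 0.177, 0.001]
wrist_force: [0.6, 0.3, 1.1]
opening: 0.599
pos [0.4425 0.3133 0.034 ] shift units [-0.005  0.001  0.01 ] rows>= 0.0
  turn [ 0.0003 -0.0007 -0.0001] rows>= 0.0
  turn [-1.000e-03 -4.000e-04  9.999e-01] rows>= 16.8
```

```bash
python3 -m pendant '[[[-0.003,0,0.005,0,-0.001,0],[0,0,0,0,0,0],[0,0,0,0,0,0],[0,0,0,0,0,0]]]' 1; python3 - <<'E'
from h import *
o,p,R=st(); print(p,o["opening"],np.degrees(np.arctan2(R[1,1],R[0,1])),R[:,2])
E
```

```text
time_s: 32.72
eef_pos: [0.4421, 0.3135, 0.0334]
eef_rot: [0.0, 0.984, 0.177, -0.0]
wrist_force: [-0.6, 0.3, -1.3]
opening: 0.198
[0.44213802 0.31345132 0.03342039] 0.19829204315223053 -69.62070614078716 [-3.15422109e-04 -6.71281604e-04 -9.99999725e-01]
```

```bash
python3 -m pendant '[[[0,0,-0.05,0,0,0],[0,0,-0.1,0,0,0],[0,0,-0.2,0,0,0],[0,0,-0.2,0,0,0],[0,0,-0.2,0,0,0],[0,0,0,0,0,0]]]'; cat > rim.py <<'E'
from h import *
from scipy.optimize import least_squares
from scipy.ndimage import map_coordinates
def rim(c,ctr,flt=20,verbose=True):
    g=c["pixels"].astype(float).mean(2); cp=-c["R"].T@c["t"]
    f=np.degrees(np.arctan2(*(np.array(ctr)-cp[:2])[::-1])); P=[]
    for a in np.arange(f-85,f+86,3):
        if abs((a-7+180)%360-180)<flt: continue
        r=np.arange(.062,.088,.0003); X=[(ctr[0]+q*np.cos(np.radians(a)),ctr[1]+q*np.sin(np.radians(a)),.11) for q in r]
        uv=np.array([proj(c,x) for x in X]); v=map_coordinates(g,[uv[:,1],uv[:,0]],order=1)
        lo,hi=np.min(v),np.median(v[-12:])
        if hi-lo<40: continue
        th=(lo+hi)/2; k=np.where(v<th)[0]
        if len(k) and k[-1]<len(r)-1: P.append(X[k[-1]][:2])
    P=np.array(P); s=least_squares(lambda q:np.hypot(P[:,0]-q[0],P[:,1]-q[1])-.075,ctr,loss="soft_l1",f_scale=.0007)
    s2=least_squares(lambda q:np.hypot(P[:,0]-q[0],P[:,1]-q[1])-q[2],[*ctr,.075],loss="soft_l1",f_scale=.0007)
    print(len(P),"fixed r",s.x.round(4),"rms",np.sqrt(np.mean(s.fun**2)).round(4),"free",s2.x.round(4))
if __name__=="__main__":
    for n in("top","side"): rim(cam(n),[.573,-.0262])
    s=cam("side");t=cam("top"); cv2.imwrite("pics/s29.png",cv2.resize(s["pixels"],None,fx=1.5,fy=1.5)); goto([.573,-.0262,.19],-51)
E
python3 rim.py
```

```text
time_s: 33.48
eef_pos: [0.4408, 0.3128, 0.1888]
eef_rot: [0.001, 0.984, 0.177, -0.002]
wrist_force: [0.2, 0.6, -2.9]
opening: 0.198
44 fixed r [ 0.5719 -0.0272] rms 0.0008 free [ 0.5709 -0.0273  0.0758]
44 fixed r [ 0.5735 -0.0262] rms 0.0004 free [ 0.5735 -0.0254  0.0744]
pos [0.4373 0.3113 0.1829] shift units [ 0.048  1.818 -0.034] rows>= 5.8
  turn [-0.0003  0.0047 -0.1035] rows>= 1.7
  turn [6.700e-03 5.000e-04 8.965e-01] rows>= 15.1
```

View pics/s29.png

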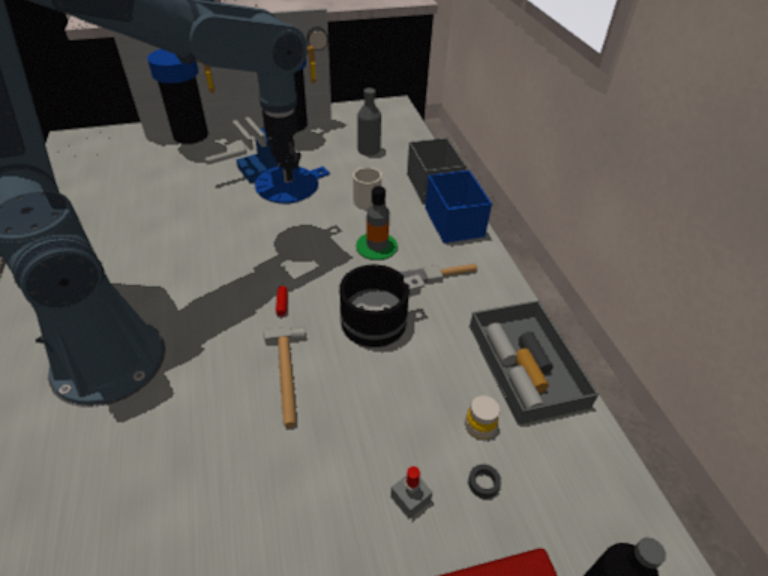

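```bash
python3 -m pendant '[[[0,0.08,-0.03,0,0.004,0],[0.005,0.16,0,0,0,0],[0.005,0.21,0,0,0,0],[0.005,0.23,0,0,0,0],[0.005,0.23,0,0,0,0],[0.005,0.23,0,0,0,0],[0.005,0.22,0,0,0,0],[0.005,0.18,0,0,0,0],[0.005,0.12,0,0,0,0],[0,0.05,0,0,0,0],[0,0,0,0,0,-0.05],[0,0,0,0,0,-0.05]]]'; python3 - <<'E'
from h import *
goto([.573,-.026,.19],-51)
E
```

```text
time_s: 35.17
eef_pos: [0.5599, -0.026, 0.178]
eef_rot: [-0.001, 0.943, 0.332, -0.01]
wrist_force: [-0.3, -0.0, -2.4]
opening: 0.205
pos [ 0.5599 -0.026   0.178 ] shift units [ 0.05   0.04  -0.061] rows>= 0.3
  turn [-0.0027  0.006  -0.0014] rows>= 0.1
  turn [0.0094 0.0043 0.9985] rows>= 16.8
```

```bash
python3 -m pendant '[[[0.04,0.03,0,-0.002,0.005,-0.001],[0.01,0.01,0,-0.001,0.001,0],[0,0,0,0,0,0],[0,0,0,0,0,0]]]'; python3 - <<'E'
from h import *
goto([.573,-.026,.15],-51)
s=cam("side"); crop(s,190,110,350,230,"s30.png")
E
```

```text
time_s: 35.67
eef_pos: [0.5725, -0.0252, 0.1768]
eef_rot: [-0.0, 0.944, 0.331, 0.0]
wrist_force: [-0.5, -0.5, -2.6]
opening: 0.201
pos [ 0.5725 -0.0252  0.1768] shift units [-0.001  0.005  0.134] rows>= 0.4
  turn [-0.0001 -0.0001 -0.0022] rows>= 0.0
  turn [-1.000e-04  2.000e-04  9.978e-01] rows>= 16.8
```

View pics/s30.png

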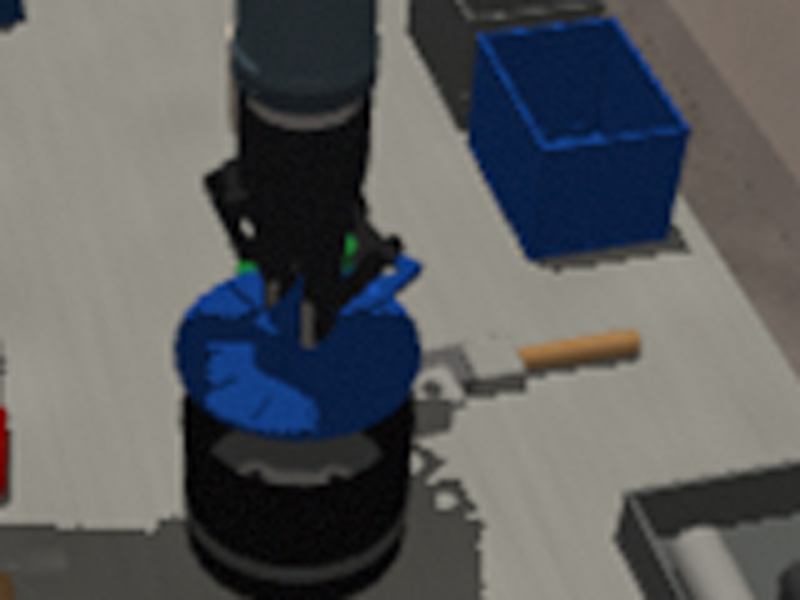

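```bash
python3 -m pendant '[[[0,0.003,0.06,0,0,-0.002],[0,0,0.06,0,0,0],[0,0,0.02,0,0,0],[0,0,0,0,0,0]]]'; python3 - <<'E'
from h import *
goto([.573,-.026,.1364],-51)
E
```

```text
time_s: 36.22
eef_pos: [0.5721, -0.0254, 0.1459]
eef_rot: [-0.001, 0.943, 0.334, -0.001]
wrist_force: [0.3, -0.1, -2.0]
opening: 0.2
pos [ 0.5721 -0.0254  0.1459] shift units [0.002 0.005 0.047] rows>= 0.2
  turn [-0.0005  0.0003 -0.0002] rows>= 0.0
  turn [4.000e-04 9.000e-04 9.998e-01] rows>= 16.8
```

```bash
python3 -m pendant '[[[0.002,0.004,0.02,0,0,0],[0,0,0.01,0,0,0]]]'; python3 -m pendant '[[[0,0,0.015,0,0,0],[0,0,0,0,0,0]]]'; python3 - <<'E'
from h import *
goto([.573,-.026,.1364],-51)
E
```

```text
time_s: 36.48
eef_pos: [0.5733, -0.0259, 0.1399]
eef_rot: [-0.0, 0.943, 0.333, -0.0]
wrist_force: [0.9, 0.0, -1.9]
opening: 0.197
time_s: 36.72
eef_pos: [0.5734, -0.0259, 0.1368]
eef_rot: [-0.0, 0.943, 0.333, -0.0]
wrist_force: [1.0, 0.1, -2.6]
opening: 0.198
pos [ 0.5734 -0.0259  0.1368] shift units [-0.002 -0.001  0.002] rows>= 0.0
  turn [-0.0003  0.0001 -0.0002] rows>= 0.0
  turn [1.000e-04 4.000e-04 9.998e-01] rows>= 16.8
```

```bash
python3 -m pendant '[[[0,0,0.008,0,0,0]]]'; python3 -m pendant '[[[0,0,0.008,0,0,0]]]'
```

```text
time_s: 36.85
eef_pos: [0.5737, -0.0262, 0.1358]
eef_rot: [0.0, 0.943, 0.334, -0.0]
wrist_force: [-5.0, -0.8, 7.9]
opening: 0.201
time_s: 36.98
eef_pos: [0.5738, -0.0264, 0.1357]
eef_rot: [0.0, 0.943, 0.334, -0.0]
wrist_force: [-8.6, -0.6, 12.4]
opening: 0.199
```

```bash
python3 -m pendant '[[[0,0,0.006,0,0,0.04],[0,0,0.006,0,0,0.04]]]'; python3 - <<'E'
from h import *
goto([.573,-.026,.1284],-83.1)
s=cam("side"); crop(s,190,110,350,230,"s31.png")
E
```

```text
time_s: 37.22
eef_pos: [0.5744, -0.0252, 0.1358]
eef_rot: [-0.001, 0.978, 0.21, 0.001]
wrist_force: [-6.0, 2.8, 6.6]
opening: 0.2
pos [ 0.5744 -0.0252  0.1358] shift units [-0.008  0.001  0.037] rows>= 0.1
  turn [-0.0003 -0.0008  0.0964] rows>= 1.6
  turn [ 1.100e-03 -4.000e-04 -9.036e-01] rows>= 15.2
```

View pics/s31.png

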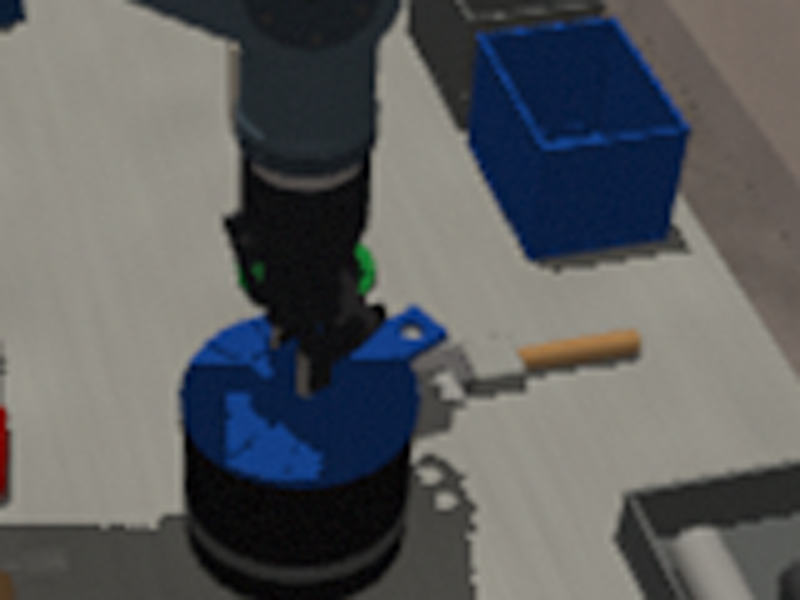

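```bash
python3 -m pendant '[[[-0.003,0,0.006,0,0,0.035],[-0.002,0,0.006,0,0,0.03]]]';python3 -m pendant '[[[0,0,0.006,0,0,0.02]]]'; python3 - <<'E'
from h import *
goto([.573,-.026,.1284],-83.1)
E
```

```text
time_s: 37.52
eef_pos: [0.5737, -0.0247, 0.1358]
eef_rot: [-0.001, 0.995, 0.105, 0.002]
wrist_force: [-4.8, -0.2, 5.3]
opening: 0.203
time_s: 37.65
eef_pos: [0.5736, -0.0247, 0.1356]
eef_rot: [-0.001, 0.997, 0.073, 0.002]
wrist_force: [-3.8, -0.2, 3.3]
opening: 0.2
pos [ 0.5736 -0.0247  0.1356] shift units [-0.004  0.006  0.036] rows>= 0.1
  turn [-0.0003 -0.001   0.008 ] rows>= 0.1
  turn [ 1.60e-03 -5.00e-04 -9.92e-01] rows>= 16.7
```

```bash
python3 -m pendant '[[[-0.003,0.004,0.01,0,-0.001,0.006]]]';python3 -m pendant '[[[0,0,0.01,0,0,0.004]]]';python3 -m pendant '[[[0,0,0.01,0,0,0.004]]]'; python3 - <<'E'
from h import *
goto([.573,-.026,.1284],-83.1)
E
```

```text
time_s: 37.78
eef_pos: [0.5736, -0.0255, 0.1343]
eef_rot: [-0.0, 0.998, 0.063, 0.001]
wrist_force: [0.1, 0.2, -1.9]
opening: 0.199
time_s: 37.9
eef_pos: [0.5736, -0.0256, 0.132]
eef_rot: [-0.0, 0.998, 0.057, 0.001]
wrist_force: [-0.4, -0.3, -2.3]
opening: 0.199
time_s: 38.02
eef_pos: [0.5736, -0.0256, 0.1295]
eef_rot: [-0.0, 0.999, 0.05, 0.001]
wrist_force: [-0.9, -0.1, -3.0]
opening: 0.196
pos [ 0.5736 -0.0256  0.1295] shift units [-0.003  0.002  0.006] rows>= 0.0
  turn [-0.0002 -0.0004 -0.0063] rows>= 0.1
  turn [-6.000e-04  4.000e-04  9.937e-01] rows>= 16.7
```

```bash
python3 -m pendant '[[[0,0,0.01,0,0,-0.003]]]';python3 -m pendant '[[[0,0,0.01,0,0,0]]]';python3 -m pendant '[[[0,0,0.008,0,0,0]]]'
```

```text
time_s: 38.15
eef_pos: [0.5736, -0.0256, 0.1284]
eef_rot: [-0.001, 0.998, 0.055, 0.0]
wrist_force: [-9.5, 2.4, 20.0]
opening: 0.201
time_s: 38.28
eef_pos: [0.5736, -0.0256, 0.1284]
eef_rot: [-0.0, 0.998, 0.055, 0.0]
wrist_force: [-10.8, 3.0, 20.4]
opening: 0.2
time_s: 38.4
eef_pos: [0.5737, -0.0256, 0.1284]
eef_rot: [-0.0, 0.998, 0.055, 0.0]
wrist_force: [-6.1, 1.1, 9.6]
opening: 0.198
```

```bash
python3 -m pendant '[[[0,0,0,0,0,0],[0,0,0,0,0,0],[0,0,0,0,0,0],[0,0,0,0,0,0]]]' 0.4; python3 -m pendant '[[[0,0,-0.08,0,0,0],[0,0,-0.2,0,0,0],[0,0,-0.25,0,0,0],[0,0,0,0,0,0]]]'; python3 - <<'E'
from h import *
s=cam("side"); crop(s,190,110,350,230,"s32.png"); goto([.535,-.439,.22],-84)
E
```

```text
time_s: 38.9
eef_pos: [0.5744, -0.026, 0.1287]
eef_rot: [-0.0, 0.998, 0.056, 0.001]
wrist_force: [0.5, 0.2, -0.3]
opening: 0.596
time_s: 39.4
eef_pos: [0.5745, -0.0261, 0.2406]
eef_rot: [-0.0, 0.998, 0.056, 0.001]
wrist_force: [-0.2, -0.4, 0.2]
opening: 0.604
pos [ 0.5731 -0.0258  0.238 ] shift units [-0.419  2.032  0.087] rows>= 6.6
  turn [-0.0005  0.0004  0.0021] rows>= 0.0
  turn [-6.000e-04 -7.000e-04 -9.979e-01] rows>= 16.8
```

View pics/s32.png

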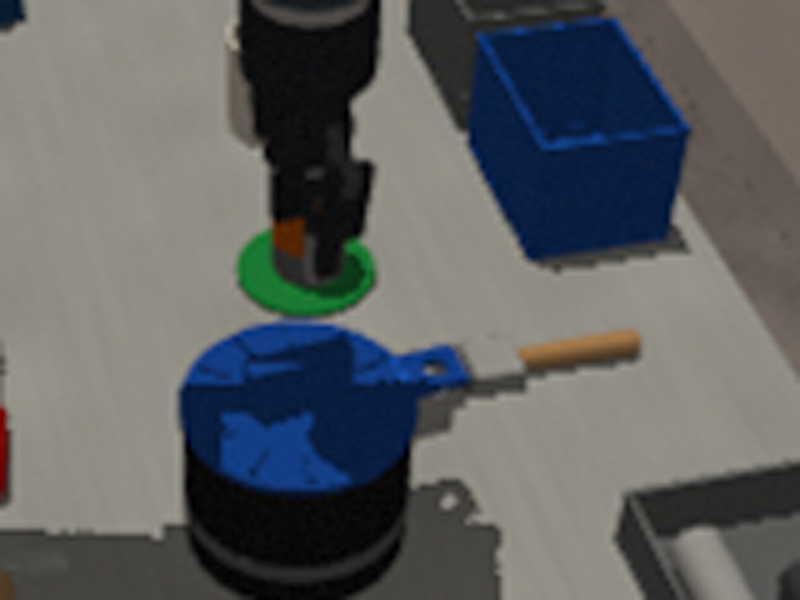

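```bash
python3 -m pendant '[[[-0.03,0.1,0.01,0,0,0],[-0.04,0.2,0.01,0,0,0],[-0.05,0.24,0.01,0,0,0],[-0.05,0.24,0.01,0,0,0],[-0.05,0.24,0.01,0,0,0],[-0.05,0.24,0.01,0,0,0],[-0.05,0.24,0.01,0,0,0],[-0.05,0.23,0.01,0,0,0],[-0.03,0.17,0,0,0,0],[-0.01,0.07,0,0,0,0],[0,0,0,0,0,0]]]'; python3 - <<'E'
from h import *
s=cam("side");t=cam("top"); goto([.535,-.439,.15],-84)
crop(s,230,260,330,335,"s33.png",8); crop(t,220,140,300,200,"t33.png",10)
a=cv2.imread("pics/top0.png")[180:215,385:420]; cv2.imwrite("pics/t33b.png",cv2.resize(a,None,fx=16,fy=16,interpolation=cv2.INTER_CUBIC))
E
```

```text
time_s: 40.83
eef_pos: [0.5203, -0.4442, 0.2032]
eef_rot: [-0.008, 0.998, 0.054, -0.011]
wrist_force: [0.6, 0.4, 0.8]
opening: 0.599
pos [ 0.521  -0.4427  0.2037] shift units [ 0.077 -0.006  0.267] rows>= 0.9
  turn [-0.0057  0.0065  0.0016] rows>= 0.1
  turn [-0.0103 -0.0089 -0.9983] rows>= 16.8
```

View pics/s33.png

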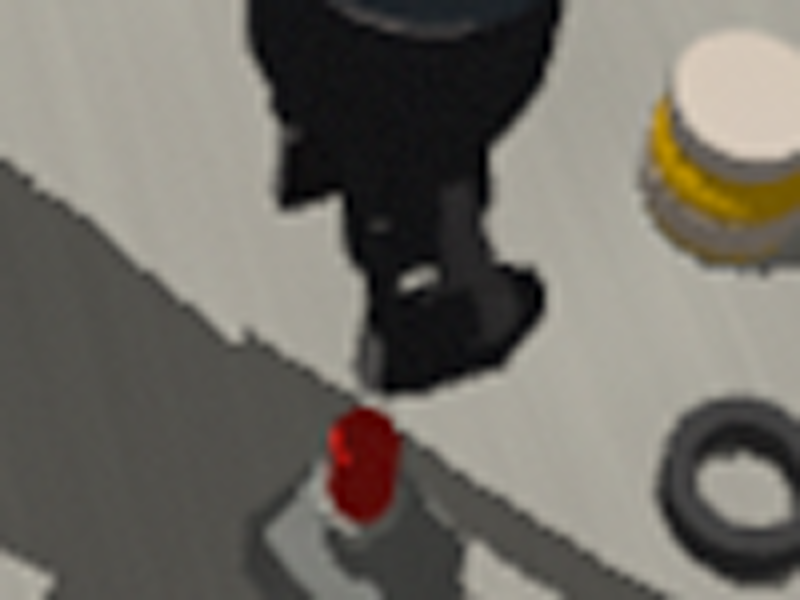

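View pics/t33b.png

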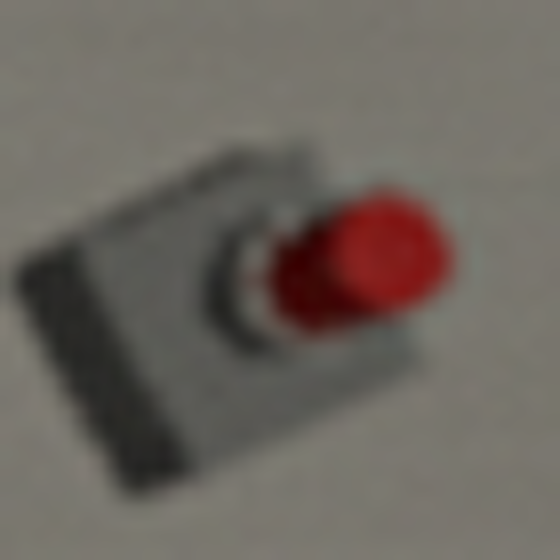

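View pics/t33.png

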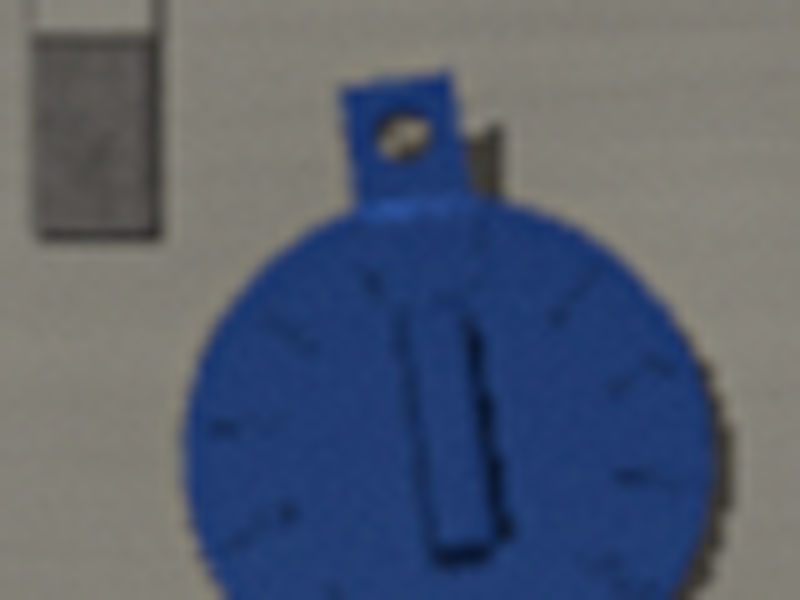

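```bash
python3 - <<'E'
from h import *
s=cam("side");t=cam("top")
for p in((275.6,313.8),(275.6,312.8),(275.2,313.8)):
    x,e=tri(t,(409.,195.),s,p); print(x.round(4),e.round(4))
for z in(.109,.112): print(onz(t,409,195,z).round(4),onz(s,275.6,313.8,z).round(4))
print("hole",onz(t,259.95,153.05,.118).round(4),"pred from centre",(np.array([.5727,-.0266])+.095*np.array([np.cos(np.radians(6.5)),np.sin(np.radians(6.5))])).round(4))
print("rib c",onz(t,*C(220,140,10)(460,430),.158).round(4))
H=cv2.inRange(hsv(s),(0,150,40),(8,255,255)); print([ (b[0],b[1]) for b in blobs(H>0,20)[0]])
crop(s,230,150,310,210,"s34.png",10)
E
```

```text
[ 0.535  -0.4405  0.1066] 0.0016
[ 0.5348 -0.4394  0.1094] 0.001
[ 0.5345 -0.4404  0.1068] 0.0025
[ 0.5354 -0.4396  0.109 ] [ 0.5336 -0.4416  0.109 ]
[ 0.535  -0.4384  0.112 ] [ 0.533 -0.443  0.112]
hole [ 0.6678 -0.0154  0.118 ] pred from centre [ 0.6671 -0.0158]
rib c [ 0.5718 -0.0289  0.158 ]
[(array([187.37, 200.55]), array([184, 191,   8,  20, 121], dtype=int32)), (array([274.91, 317.42]), array([271, 311,   9,  14,  98], dtype=int32)), (array([341.52, 377.18]), array([294, 366,  77,  18, 755], dtype=int32))]
```

View pics/s34.png

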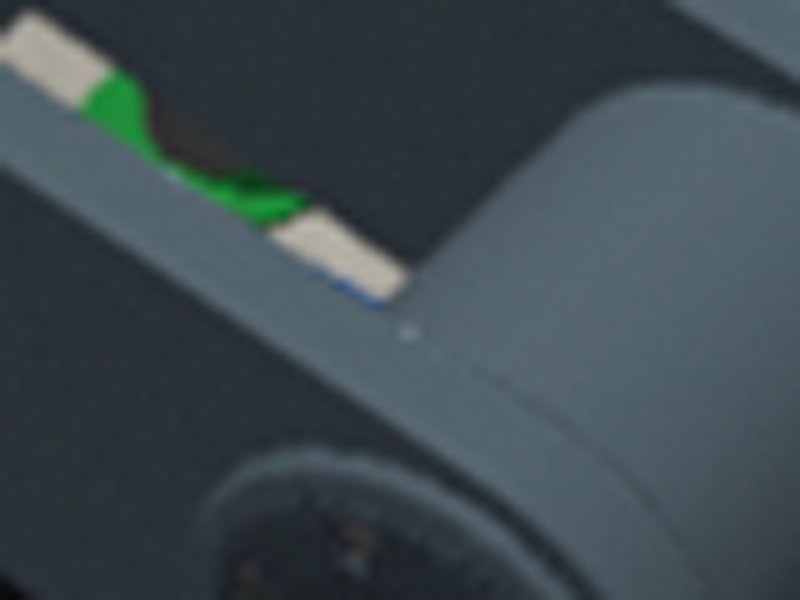

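```bash
python3 -m pendant '[[[0.077,-0.008,0.05,-0.006,0.0065,0.001],[0,0,0.15,0,0,0],[0,0,0,0,0,0]]]'; python3 - <<'E'
from h import *
goto([.5347,-.4402,.13],-84)
E
```

```text
time_s: 41.4
eef_pos: [0.5393, -0.4351, 0.1656]
eef_rot: [0.002, 0.998, 0.056, 0.002]
wrist_force: [-0.0, -0.1, 0.3]
opening: 0.602
pos [ 0.5393 -0.4351  0.1656] shift units [-0.026  0.022  0.178] rows>= 0.6
  turn [ 0.0014 -0.001   0.0026] rows>= 0.1
  turn [ 0.0015  0.0021 -0.9974] rows>= 16.8
```

```bash
python3 -m pendant '[[[-0.026,0.022,0.08,0.001,-0.001,0.002],[0,0,0.08,0,0,0],[0,0,0,0,0,0]]]'; python3 - <<'E'
from h import *
goto([.5347,-.4402,.076],-84)
s=cam("side"); crop(s,230,250,330,325,"s35.png",8)
E
```

```text
time_s: 41.78
eef_pos: [0.5357, -0.4404, 0.1346]
eef_rot: [0.002, 0.999, 0.054, 0.001]
wrist_force: [-0.3, 0.3, 0.4]
opening: 0.597
pos [ 0.5357 -0.4404  0.1346] shift units [-0.005 -0.003  0.293] rows>= 0.9
  turn [ 0.0012 -0.0006  0.001 ] rows>= 0.0
  turn [ 9.00e-04  1.90e-03 -9.99e-01] rows>= 16.8
```

View pics/s35.png

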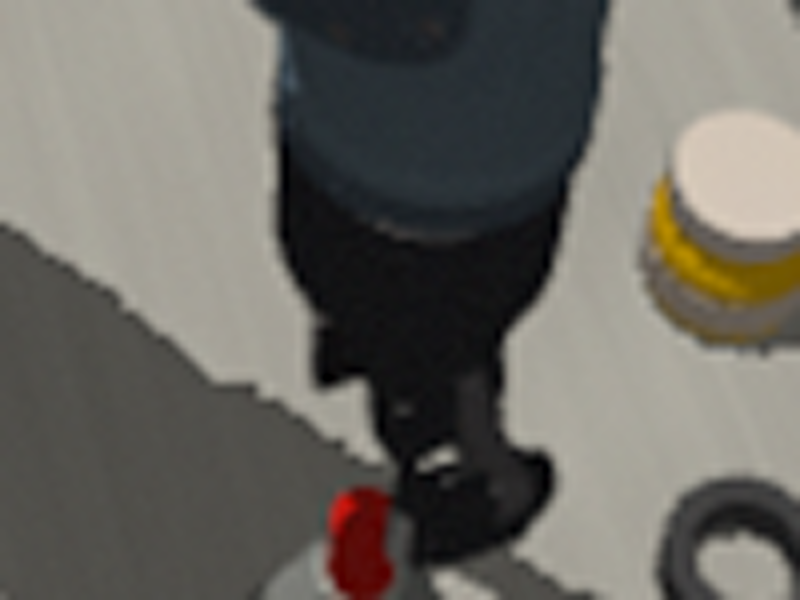

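```bash
python3 - <<'E'
from h import *
s=cam("side");o,p,R=st()
f=lambda X:(((proj(s,X)[0]-230+.5)*8-.5),((proj(s,X)[1]-250+.5)*8-.5))
print(p,f(p),f(p+R[:,1]*.0255),f(p-R[:,1]*.0255),f([.5347,-.4402,.108]))
E
```

```text
[ 0.53631663 -0.4411709   0.13621371] (np.float64(383.08638918889574), np.float64(467.1920984343733)) (np.float64(418.5448469230846), np.float64(544.8001922154717)) (np.float64(349.01486633495324), np.float64(392.6195955709982)) (np.float64(370.06936297661605), np.float64(510.3868305508886))
```

```bash
python3 - <<'E'
from h import *
s=cam("side")
k=800/120
f=lambda X:(((proj(s,X)[0]-220+.5)*k-.5),((proj(s,X)[1]-250+.5)*k-.5))
p=np.array([.5743,-.3439,.0164]); y=np.array([np.cos(np.radians(-107)),np.sin(np.radians(-107)),0])
print(f(p),f(p+y*.0213),f(p-y*.0213))
E
```

```text
(np.float64(382.09807072923763), np.float64(295.4544481878144)) (np.float64(382.3531567945216), np.float64(342.19826665264645)) (np.float64(381.8505003455811), np.float64(250.08785766854612))
```

```bash
python3 -m pendant '[[[-0.008,-0.004,0.12,0.001,-0.001,0.001],[0,0,0.12,0,0,0],[0,0,0.03,0,0,0]]]'; python3 - <<'E'
from h import *
goto([.5345,-.4402,.078],-84)
E
```

```text
time_s: 42.3
eef_pos: [0.5352, -0.4416, 0.0806]
eef_rot: [0.002, 0.999, 0.052, 0.001]
wrist_force: [-0.2, -0.4, 0.3]
opening: 0.6
pos [ 0.5352 -0.4416  0.0806] shift units [-0.003 -0.007  0.013] rows>= 0.0
  turn [ 0.0016 -0.0004 -0.0002] rows>= 0.0
  turn [-7.000e-04 -2.500e-03  9.998e-01] rows>= 16.8
```

```bash
python3 -m pendant '[[[-0.003,-0.006,0.01,0.001,0,0],[0,0,0,0,0,0],[0,0,0,0,0,0],[0,0,0,0,0,0],[0,0,0,0,0,0]]]' 1; python3 - <<'E'
from h import *
goto([.5345,-.4402,.078],-84)
s=cam("side"); crop(s,230,250,330,325,"s36.png",8)
E
```

```text
time_s: 42.92
eef_pos: [0.5348, -0.4409, 0.0795]
eef_rot: [0.001, 0.999, 0.052, 0.001]
wrist_force: [0.2, 0.2, -0.9]
opening: 0.24
pos [ 0.5348 -0.4409  0.0795] shift units [-0.001 -0.004  0.007] rows>= 0.0
  turn [ 0.0009 -0.0007 -0.0002] rows>= 0.0
  turn [-0.0011 -0.0014  0.9998] rows>= 16.8
```

View pics/s36.png

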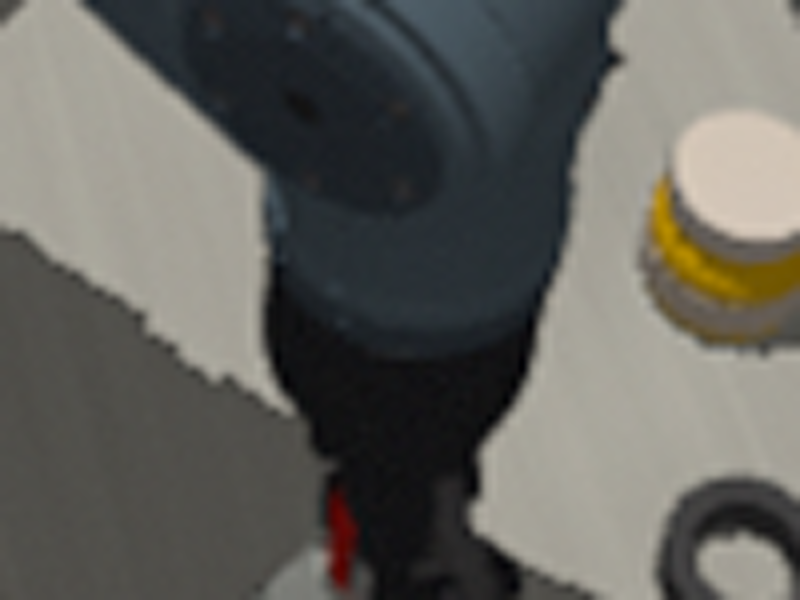

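```bash
python3 -m pendant '[[[0,0,-0.04,0.001,-0.001,0],[0,0,-0.1,0,0,0],[0,0,-0.2,0,0,0],[0,0,-0.2,0,0,0],[0,0,-0.2,0,0,0],[0,0,0,0,0,0]]]'; python3 - <<'E'
from h import *
goto([.6675,-.0155,.22],-84)
s=cam("side"); crop(s,230,225,330,300,"s37.png",8)
o,p,R=st(); print((np.array(proj(s,p-[0,0,.0745]))-[230,225]+.5)*8-.5, R[:,2])
E
```

```text
time_s: 43.72
eef_pos: [0.5358, -0.4417, 0.2399]
eef_rot: [0.002, 0.999, 0.052, 0.001]
wrist_force: [0.5, -0.2, -1.1]
opening: 0.241
pos [ 0.5358 -0.4417  0.2399] shift units [ 0.876 -2.052  0.092] rows>= 7.1
  turn [ 0.0014 -0.0007 -0.0002] rows>= 0.0
  turn [-0.0011 -0.0022  0.9998] rows>= 16.8
[385.30901687 623.15956287] [ 1.91181927e-04 -1.22894252e-03 -9.99999227e-01]
```

View pics/s37.png

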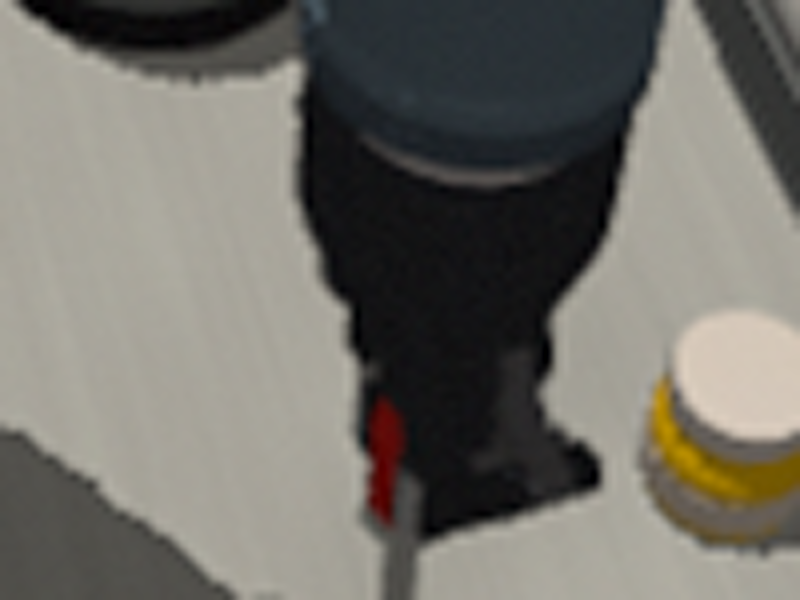

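```bash
python3 -m pendant '[[[0.03,-0.09,0,0.001,0,0],[0.08,-0.19,0,0,0,0],[0.1,-0.23,0,0,0,0],[0.1,-0.23,0,0,0,0],[0.1,-0.23,0,0,0,0],[0.1,-0.23,0,0,0,0],[0.1,-0.23,0,0,0,0],[0.1,-0.23,0,0,0,0],[0.08,-0.18,0,0,0,0],[0.05,-0.12,0,0,0,0],[0.02,-0.05,0,0,0,0],[0,0,0,0,0,0]]]'; python3 - <<'E'
from h import *
goto([.6675,-.0155,.22],-84)
E
```

```text
time_s: 45.28
eef_pos: [0.656, 0.0078, 0.2201]
eef_rot: [-0.012, 0.998, 0.054, -0.015]
wrist_force: [-0.0, -0.0, -0.6]
opening: 0.239
pos [0.656  0.0078 0.2201] shift units [ 0.044  0.122 -0.004] rows>= 0.4
  turn [-0.0079  0.0093  0.0012] rows>= 0.2
  turn [-0.0146 -0.0124 -0.9986] rows>= 16.8
```

```bash
python3 -m pendant '[[[0.044,0.1,-0.004,-0.008,0.009,0.001],[0,0.02,0,0,0,0],[0,0,0,0,0,0],[0,0,0,0,0,0]]]'; python3 - <<'E'
from h import *
goto([.6675,-.0155,.20],-84)
s=cam("side"); crop(s,220,130,320,205,"s38.png",8)
o,p,R=st(); f=lambda X:((np.array(proj(s,X))-[220,130]+.5)*8-.5).round(); print(f(p-[0,0,.0745]),f([.6675,-.0155,.118]),R[:,2])
E
```

```text
time_s: 45.78
eef_pos: [0.6673, -0.021, 0.2197]
eef_rot: [0.001, 0.999, 0.05, 0.0]
wrist_force: [-0.4, -0.1, -1.0]
opening: 0.237
pos [ 0.6673 -0.021   0.2197] shift units [ 0.004 -0.027  0.099] rows>= 0.3
  turn [ 0.0009  0.     -0.0015] rows>= 0.0
  turn [ 0.     -0.0014  0.9985] rows>= 16.8
[464. 388.] [456. 429.] [ 2.09795119e-04 -2.97378808e-03 -9.99995556e-01]
```

View pics/s38.png

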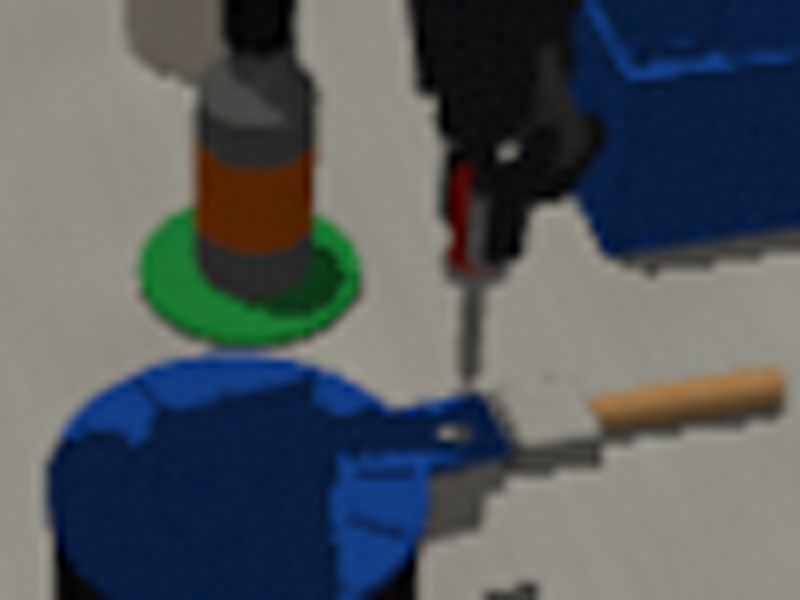

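```bash
python3 -m pendant '[[[0.002,-0.025,0.04,0.001,0,-0.001],[0,0,0.05,0,0,0],[0,0,0,0,0,0]]]'; python3 - <<'E'
from h import *
goto([.667,-.0155,.19],-84)
s=cam("side"); crop(s,220,130,320,205,"s39.png",8); 
o,p,R=st(); f=lambda X:((np.array(proj(s,X))-[220,130]+.5)*8-.5).round(); print(f(p-[0,0,.0745]),R[:,2])
E
```

```text
time_s: 46.2
eef_pos: [0.6668, -0.0151, 0.1999]
eef_rot: [-0.0, 0.999, 0.052, -0.001]
wrist_force: [0.1, 0.2, -0.4]
opening: 0.237
pos [ 0.6668 -0.0151  0.1999] shift units [0.001 0.002 0.05 ] rows>= 0.2
  turn [-0.0003  0.0003 -0.0002] rows>= 0.0
  turn [5.000e-04 4.000e-04 9.998e-01] rows>= 16.8
[456. 414.] [-2.05025624e-04  7.01953403e-04 -9.99999733e-01]
```

View pics/s39.png

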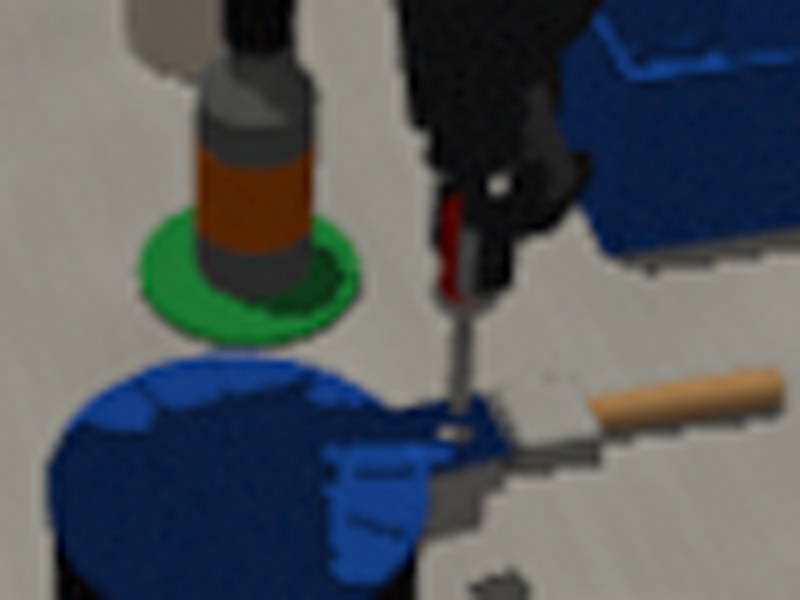

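```bash
python3 -m pendant '[[[0,0.001,0.04,0,0,0]]]'; python3 -m pendant '[[[0,0,0.03,0,0,0]]]'; python3 -m pendant '[[[0,0,0.03,0,0,0]]]'
```

```text
time_s: 46.38
eef_pos: [0.6679, -0.0153, 0.1932]
eef_rot: [-0.0, 0.999, 0.052, 0.001]
wrist_force: [0.5, -1.0, -0.8]
opening: 0.24
time_s: 46.5
eef_pos: [0.6676, -0.0152, 0.1865]
eef_rot: [-0.0, 0.999, 0.052, 0.001]
wrist_force: [0.2, 0.7, -0.7]
opening: 0.236
time_s: 46.62
eef_pos: [0.6677, -0.0152, 0.18]
eef_rot: [-0.0, 0.999, 0.052, 0.001]
wrist_force: [0.2, -0.5, -0.9]
opening: 0.239
```

```bash
python3 -m pendant '[[[-0.001,0,0.03,0,0,0]]]'; python3 -m pendant '[[[0,0,0.04,0,0,0]]]'; python3 -m pendant '[[[0,0,0.04,0,0,0]]]'; python3 -m pendant '[[[0,0,0.04,0,0,0]]]'
```

```text
time_s: 46.75
eef_pos: [0.6674, -0.0153, 0.1735]
eef_rot: [-0.0, 0.999, 0.052, 0.001]
wrist_force: [1.8, 0.1, 0.6]
opening: 0.239
time_s: 46.88
eef_pos: [0.6676, -0.0153, 0.1652]
eef_rot: [-0.0, 0.999, 0.052, 0.001]
wrist_force: [-0.2, 0.9, 0.0]
opening: 0.238
time_s: 47.0
eef_pos: [0.6675, -0.0153, 0.1565]
eef_rot: [-0.0, 0.999, 0.052, 0.001]
wrist_force: [0.2, -0.1, -1.4]
opening: 0.236
time_s: 47.12
eef_pos: [0.6674, -0.0153, 0.1478]
eef_rot: [-0.0, 0.999, 0.052, 0.001]
wrist_force: [-0.0, 0.8, -0.8]
opening: 0.24
```

Into the flange freely; final seat is expected near TCP z ≈ 0.1325.

```bash
python3 -m pendant '[[[0,0,0.04,0,0,0]]]'; python3 -m pendant '[[[0,0,0.02,0,0,0]]]'; python3 -m pendant '[[[0,0,0.015,0,0,0]]]'; python3 -m pendant '[[[0,0,0.012,0,0,0]]]'
```

```text
time_s: 47.25
eef_pos: [0.6674, -0.0153, 0.1391]
eef_rot: [-0.0, 0.999, 0.052, 0.0]
wrist_force: [-0.8, 0.2, -1.1]
opening: 0.242
time_s: 47.38
eef_pos: [0.6671, -0.0153, 0.1342]
eef_rot: [-0.0, 0.999, 0.052, 0.0]
wrist_force: [0.2, -0.2, -0.1]
opening: 0.236
time_s: 47.5
eef_pos: [0.6671, -0.0153, 0.131]
eef_rot: [-0.0, 0.999, 0.052, -0.0]
wrist_force: [0.5, 0.2, 1.8]
opening: 0.24
time_s: 47.62
eef_pos: [0.6677, -0.0152, 0.1303]
eef_rot: [-0.0, 0.999, 0.052, 0.001]
wrist_force: [-3.7, 1.4, 11.5]
opening: 0.242
```

```bash
python3 -m pendant '[[[0,0,0.015,0,0,0]]]'; python3 -m pendant '[[[0,0,0,0,0,0],[0,0,0,0,0,0],[0,0,0,0,0,0],[0,0,0,0,0,0]]]' 0.4;  python3 -m pendant '[[[0,0,-0.1,0,0,0],[0,0,-0.25,0,0,0],[0,0,-0.25,0,0,0],[0,0.2,-0.2,0,0,0],[-0.1,0.25,0,0,0,0],[-0.1,0.25,0,0,0,0],[-0.1,0.25,0,0,0,0],[-0.1,0.25,0,0,0,0],[-0.1,0.25,0,0,0,0],[0,0,0,0,0,0]]]'; python3 - <<'E'
from h import *
s=cam("side");t=cam("top"); crop(s,200,110,320,200,"s40.png"); crop(t,220,130,300,220,"t40.png")
cv2.imwrite("pics/s40f.png",cv2.resize(s["pixels"],None,fx=1.5,fy=1.5));cv2.imwrite("pics/t40f.png",cv2.convertScaleAbs(cv2.resize(t["pixels"],None,fx=1.5,fy=1.5),alpha=1.4))
E
```

```text
time_s: 47.75
eef_pos: [0.6681, -0.0152, 0.1296]
eef_rot: [-0.0, 0.999, 0.052, 0.001]
wrist_force: [-4.6, 1.3, 12.0]
opening: 0.237
time_s: 48.25
eef_pos: [0.6688, -0.0153, 0.1305]
eef_rot: [0.0, 0.999, 0.052, 0.002]
wrist_force: [-0.3, 0.0, -0.3]
opening: 0.603
time_s: 49.5
eef_pos: [0.5989, -0.3231, 0.3121]
eef_rot: [0.005, 0.998, 0.054, 0.009]
wrist_force: [-0.7, 0.2, -0.8]
opening: 0.602
```

View pics/s40.png

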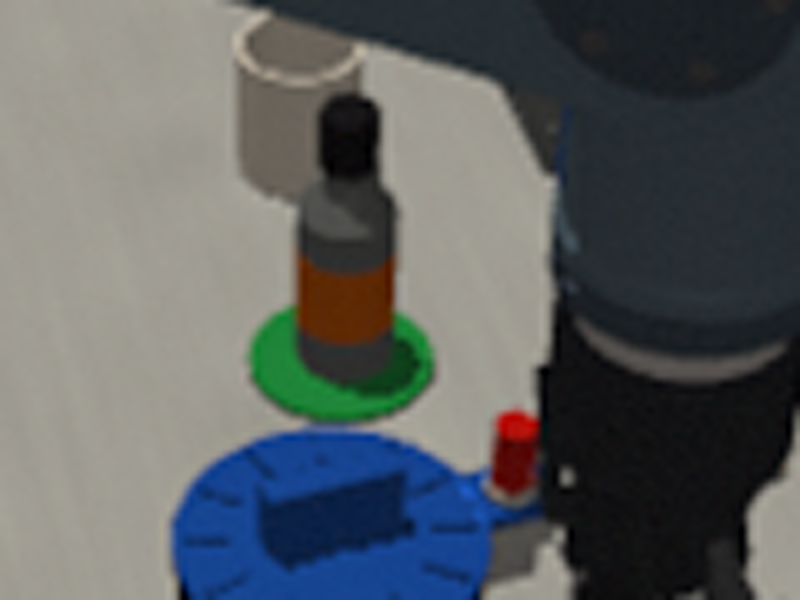

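View pics/s40f.png

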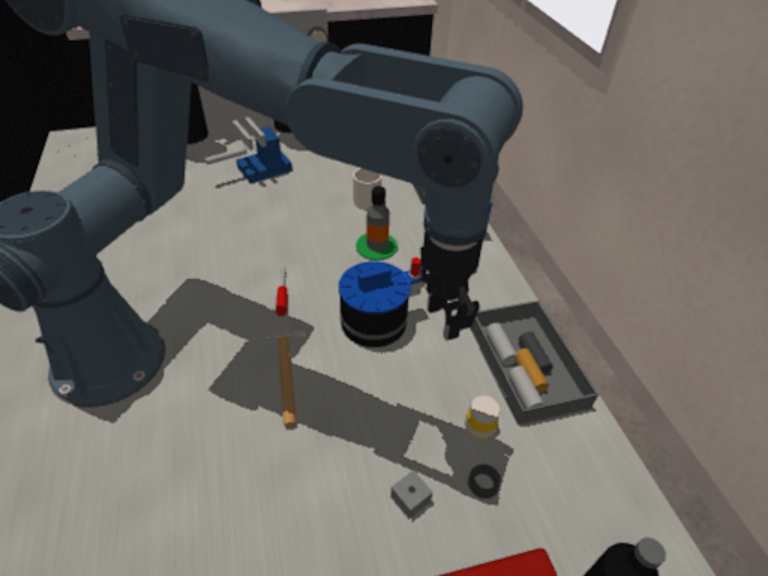

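View pics/t40f.png

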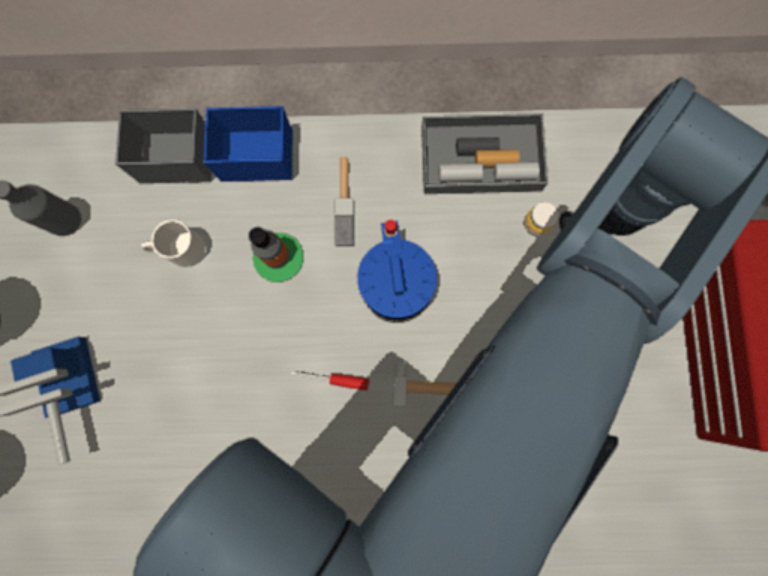

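```bash
python3 - <<'E'
from h import *
s=cam("side");t=cam("top")
for n,c in(("t",t),("s",s)):
    print(n,[b for b in blobs(cv2.inRange(hsv(c),(0,170,60),(8,255,255))>0,10)[0] if 240<b[0][0]<300])
p=C(200,110,800/120)(517,421)
print("side at z .161",onz(s,*p,.161).round(4))
tp=[b for b in blobs(cv2.inRange(hsv(t),(0,170,60),(8,255,255))>0,10)[0] if 240<b[0][0]<280][0][0]
print("top",onz(t,*tp,.161).round(4),tri(t,tp,s,p))
goto([0,0,0])
E
```

```text
t [(array([260.27, 151.04]), array([258, 147,   6,   9,  45], dtype=int32))]
s [(array([276.82, 177.27]), array([274, 172,   7,  12,  62], dtype=int32))]
side at z .161 [ 0.6672 -0.0126  0.161 ]
top [ 0.6614 -0.0164  0.161 ] (array([ 0.66308817, -0.01661638,  0.16439892]), np.float64(0.005128111939595072))
pos [ 0.6009 -0.3178  0.3116] shift units [-2.83  -1.935  1.493] rows>= 12.0
```

```bash
python3 -c "
from bench import ctrl
print(ctrl.hand_in())"
```

```text
the job is handed in; nothing more can be done
None
```

I finished every step in the order you asked and handed in at about 50 s. One thing I could not see for myself: that the first linkage arm (link B) is in the canister.

- **Bottle:** it stands upright near the middle of the green mat and was never laid over.
- **Linkage arms:** I found two on the bench and put both in the canister.
    - **Link B:** it did not show in any picture after I let it go inside. The grey "floor" visible in the canister measures about 30 mm high, while the true floor is at 6 mm, so I think it is an opaque layer hiding link B.
    - **Evidence it is there:** the second arm stopped with its underside about 20 mm above the true floor. Its top measures 46 mm high in both cameras, which fits lying on link B. No arm was left on the bench in a clear view.
- **Lid:** I set it on the rim with the key about 32° to one side and turned it until the key dropped. It then pressed home at exactly the seated height (95 mm).
- **Pin:** it went through the ear and flange without resistance until the collar stopped on the ear, at about 12 N. The pin's top measured about 161 to 164 mm, against 161 mm expected. The two views differed there by about 5 mm, because my picked pixels were rough.

**Possible fault:** when I lowered the second arm there was a brief wrist force of about 60 N. I think it was that arm meeting link B, but the gripper touching the rim is not ruled out, and that could break the 40 N rule.

The last pictures show the other things on the bench still in their places; part of the screwdriver and hammer lay in the arm's shadow.

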